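Check-weigh sealed cases and stack them for dispatch or refill

TASK

Check-weigh the sealed cases on the pan balance: stand the reference case (the one with the grip bar on its lid) on one pan and weigh every other case against it on the opposite pan, one at a time from the longest to the shortest, letting go each time until the beam comes to rest. Stack each case that outweighs the reference on the dispatch base (the board with loop handles) and each lighter one on the refill base (the plain board), every pile centred on its board and square to it, flat, with longer cases beneath shorter ones. Finally put the reference back upright on its stand, and leave the other things on the bench undisturbed.

Things in the scene. Friction and masses are not known exactly. Their poses are not given: they have to be found in the camera images.
- reference: the reference case: sealed box 52 x 92 x 26 mm (x, y, z) with a solid upright grip bar on its lid, 14 mm thick (x), 60 mm long (y), from 26 to 52 mm above its underside; about 220 g. Origin: centre of its underside, z up. It starts on its stand
- stand_top (a point): centre of the top face of the reference's stand, a fixed black rubber slab 75 x 120 mm (x, y), 8 mm high; the reference lies on it with the long sides parallel
- pan_left_top (a point): centre of the top face of the balance's +y pan: flat rimless steel plate 145 x 100 mm (x, y), 6 mm thick, always level, about 105 mm above the table when the balance is in equilibrium; rises and sinks up to 13 mm. Axes as the balance's
- pan_right_top (a point): the same for the balance's -y pan; the pan centres are 220 mm apart
- balance: the equal-arm balance, fixed to the table: white base 150 x 270 mm (x, y), beam at 80 mm height. Origin: centre of its underside; y runs along the beam from the right pan to the left pan. Nothing stands higher than the pans
- beam (a joint): tilt of the beam, rad: about 0 in equilibrium, negative with the left (+y) pan down, positive with the right (-y) pan down, about 0.118 at either stop. Weakly sprung to the middle; a case and the reference differ by over 45 g, enough to take it to its stop, in about a second
- dispatch_base: the dispatch base, a fixed plywood board 180 x 90 x 12 mm (x, y, z) with an upright steel loop handle (60 mm wide, 49 mm high, at x = -84 and +84 mm) at both short ends. Origin: centre of its underside; cases go on its top face, lengthwise
- refill_base: the refill base, the same fixed plywood board 180 x 90 x 12 mm without handles. Origin: centre of its underside
- large_a: a sealed white case of the longest size, 130 x 62 x 32 mm (x, y, z), flat top, under 300 g. Origin: centre of its underside, z up. At most one case of this size (large_a or large_b, alike to the eye) is on the bench; it starts lying on a 3 mm rubber mat. Its weight cannot be seen
- large_b: a sealed white case of the longest size, 130 x 62 x 32 mm (x, y, z), flat top, under 300 g. Origin: centre of its underside, z up. At most one case of this size (large_a or large_b, alike to the eye) is on the bench; it starts lying on a 3 mm rubber mat. Its weight cannot be seen
- second_a: a sealed white case of the second size, 111 x 56 x 32 mm (x, y, z), flat top, under 300 g. Origin: centre of its underside, z up. At most one case of this size (second_a or second_b, alike to the eye) is on the bench, sometimes none; it starts lying on a 3 mm rubber mat. Its weight cannot be seen
- second_b: a sealed white case of the second size, 111 x 56 x 32 mm (x, y, z), flat top, under 300 g. Origin: centre of its underside, z up. At most one case of this size (second_a or second_b, alike to the eye) is on the bench, sometimes none; it starts lying on a 3 mm rubber mat. Its weight cannot be seen
- third_a: a sealed white case of the third size, 92 x 50 x 32 mm (x, y, z), flat top, under 300 g. Origin: centre of its underside, z up. At most one case of this size (third_a or third_b, alike to the eye) is on the bench; it starts lying on a 3 mm rubber mat. Its weight cannot be seen
- third_b: a sealed white case of the third size, 92 x 50 x 32 mm (x, y, z), flat top, under 300 g. Origin: centre of its underside, z up. At most one case of this size (third_a or third_b, alike to the eye) is on the bench; it starts lying on a 3 mm rubber mat. Its weight cannot be seen
- small_a: a sealed white case of the shortest size, 73 x 44 x 32 mm (x, y, z), flat top, under 300 g. Origin: centre of its underside, z up. At most one case of this size (small_a or small_b, alike to the eye) is on the bench, sometimes none; it starts lying on a 3 mm rubber mat. Its weight cannot be seen
- small_b: a sealed white case of the shortest size, 73 x 44 x 32 mm (x, y, z), flat top, under 300 g. Origin: centre of its underside, z up. At most one case of this size (small_a or small_b, alike to the eye) is on the bench, sometimes none; it starts lying on a 3 mm rubber mat. Its weight cannot be seen
- beaker: bystander, to be left alone: clear plastic beaker, 52 mm wide, 60 mm high; origin at the centre of its underside
- wash_bottle: bystander, to be left alone: white bottle, 60 mm wide, 150 mm high; origin at the centre of its underside
- jar: bystander, to be left alone: white jar, 52 mm wide, 60 mm high; origin at the centre of its underside
- mouse: bystander, to be left alone: black computer mouse, 100 x 60 x 32 mm; origin at the centre of its underside
- marker: bystander, to be left alone: marker pen, 130 mm long, 14 mm thick; origin at the centre of its underside
There are look-alikes about, which are no part of the job. Leave any pink or turquoise look-alike of the large_a alone.

How it is judged:
By the outcome, as a careful person would: the job done as asked, in the order asked, and still so for the second after the job is handed in, with the robot touching nothing.
Of large_a, large_b only 1 to 1 are there at a start; the rules pass over those that are not, and their reading is None.
Of second_a, second_b, jar only 1 to 1 are there at a start; the rules pass over those that are not, and their reading is None.
Of third_a, third_b only 1 to 1 are there at a start; the rules pass over those that are not, and their reading is None.
Of small_a, small_b, mouse only 1 to 1 are there at a start; the rules pass over those that are not, and their reading is None.
At some moment in a run one of reference may be knocked a few centimetres aside while the robot is not near it.
Once in a run the grip may slacken for a moment while it holds something.
It also fails if it takes over 210 s, if anything falls off the work surface, if the arm or the gripper's body presses on something with over 40 N, if the wrist force passes 120 N, or if a joint passes its speed limit or range.

ROBOT

A 7-joint arm with a two-finger parallel gripper is mounted at the origin on the work surface. World frame = base frame: x ahead of the robot, y to its left, z up, the work surface at z = 0. Lengths are in m, angles in rad, forces in N, time in s.
With the tool pointing down it reaches from about 0.4 to 0.875 m from the base axis. Payload 6.5 kg.
Tool frame: the origin (TCP) lies midway between the tips of the shut fingers; the grasp point (between the pads) lies 19 mm behind it (arm.grasp_offset is the y of the grasp point in the tool frame, in m); y points along the fingers, x is the direction in which the jaws open and shut, and the axes are right-handed (so a half turn about y gives the same grasp; the last joint's range is limited). The gripper opens to 85 mm and grips with 20 to 120 N. Pads are 22 mm wide; open, the fingers measure 114 mm over their backs; the gripper's body (76 mm by 85 mm) begins 54 mm behind the grasp point. The pads swing forward as they close: fully open they stand 13 mm farther back than shut.
Start: joints at [-1.231, 0.536, -0.004, 1.538, 0.003, 1.067, -0.071], TCP at [0.257, 0.597, 0.231] pointing down, gripper open.
Joint ranges: [-2.7, 2.7], [-0.37, 2.16], [-1.27, 1.26], [0.24, 2.4], [-1.31, 4.45], [0.19, 1.91], [-2.76, 2.76]. Speed limits (rad/s): [2.39, 2.39, 3.14, 3.14, 3.14, 3.14, 3.14].

INTERFACE

Orientations are given as a unit quaternion [x, y, z, w].
In Python, from plant import monitor, read_camera, get_calibration, hand_in, arm gives the robot as it stands.
- The arm moves only by the tool jog_arm, never from a script. Its argument "moves" is a list of rows, each an object of numbers: "rx", "ry", "rz": the turn, a rotation vector about the tool's x, y, z in degrees; "x", "y", "z": the shift along the tool's x, y, z in m; "fingers": the closure, from -1 (fully open) to 1 (shut). In form: [{"rx": .., "ry": .., "rz": .., "x": .., "y": .., "z": .., "fingers": ..}, ...]. A call has 1 to 5 rows; each row is the pose to reach, as a shift and turn from the pose commanded when the call began, along the tool's axes at that moment; what a row does not reach only later rows make up. A row lasts 1/12 s, in which the tool goes at most 41.7 mm and 7.16 degrees, less where a joint would pass 70% of its speed; a pose out of reach is approached as far as the arm can. A call with a gripper value outside its range is refused whole. The fingers move at their own pace and stop on an object; "newtons" is the grip in N (left out, the last holds). Time passes only in rows, so rows that repeat a pose let the fingers close. It gives the time, the measured TCP pose, the force and the opening at its end, in the units of the state.
- monitor.get_state(): the state, without advancing time (a new reading comes with each control period).
- read_camera(name): name is "scene" or "top" or "wrist"; returns (picture, depth): 480x640x3 uint8, red, green, blue; 480x640 float32, m along the optical axis (not along the pixel's ray), 0 where there is no reading.
- get_calibration(name): a dict with "intrinsics" (3x3 intrinsics, pixels), "cam_to_world" (4x4, takes a point from camera to world coordinates). Camera axes: x right, y down, z forward; pixel columns grow to the right and rows downward; lengths in m; the calibration is good to about 2 mm. A picture is of the moment at which its call begins: read the wrist's pose just before it. get_calibration takes no time and is no camera call; for the wrist camera it gives the pose at the moment of the call.
- hand_in(): hands the job in, once; it reports no verdict.
The state is a dict: "time_s": time; "joint_positions": joint angles; "dq": joint speeds; "effort": joint torques, N m; "tcp_pos": TCP position; "orientation": TCP orientation; "wrist_force": force on the tool from outside, world axes, zero at the start; "torque": the same for the moment, N m; "width": opening from 0.0 (shut) to 1.0 (fully open).
Only numpy, scipy, OpenCV 4.12 (cv2) and the standard library are available. Lean on these libraries where they do the work, as an engineer would, in place of code of your own. Each camera call takes 0.05 s, during which the arm holds its last target. There are 200 camera calls.

## Working session

There is one attempt and no reset: what is moved stays moved. The work goes in short steps, Python scripts to look and compute and a tool call to move; the robot and the scene stay as the last step left them, time stands still between calls to the robot, and variables do not carry over. Pictures are saved under pics/ and viewed, about 12 in all and at most 16, crops included, and the job is handed in when it is done.

Besides the shell and the picture viewer there is one more tool, called as a command line: name --argument value ..., lists and objects as JSON in quotes. jog_arm: Moves the arm, as the interface text tells. Its arguments: {"type":"object","properties":{"moves":{"type":"array","items":{"type":"object","properties":{"rx":{"type":"number"},"ry":{"type":"number"},"rz":{"type":"number"},"x":{"type":"number"},"y":{"type":"number"},"z":{"type":"number"},"fingers":{"type":"number"}}}},"newtons":{"type":"number"}},"required":["moves"]}

```bash
mkdir -p pics; ls; cat > h.py <<'E'
import numpy as np, cv2
from plant import monitor, read_camera, get_calibration, hand_in, arm
def look(name, fn=None):
    c=get_calibration(name); im,d=read_camera(name)
    if fn: cv2.imwrite('pics/'+fn, im[:,:,::-1])
    return im,d,c
def cloud(d,c):
    K=np.array(c['intrinsics']);T=np.array(c['cam_to_world'])
    v,u=np.mgrid[:d.shape[0],:d.shape[1]]
    P=np.stack([(u-K[0,2])/K[0,0]*d,(v-K[1,2])/K[1,1]*d,d],-1)
    W=P@T[:3,:3].T+T[:3,3]; W[d==0]=np.nan
    return W
E
python3 - <<'E'
from h import *
s=monitor.get_state(); print(s)
print(arm.grasp_offset)
for n in('scene','top'):
    im,d,c=look(n,n+'0.png'); print(n,c); np.savez(n+'0.npz',im=im,d=d,W=cloud(d,c))
E
```

```text
pics
{'time_s': 0.0, 'joint_positions': array([-1.23118498,  0.53716523, -0.00446041,  1.53887873,  0.00257862,
        1.06733929, -0.0712014 ]), 'dq': array([-0.00147547,  0.00100016, -0.00075839,  0.00130326, -0.00137152,
        0.0006756 ,  0.00139082]), 'effort': array([ 2.89480950e-04, -5.83418941e+01,  1.04855407e+00, -2.59109831e+01,
        1.22805874e-02,  9.54002113e-03,  1.23250121e-05]), 'tcp_pos': array([0.25633998, 0.59661082, 0.23041133]), 'orientation': array([ 0.59086159,  0.38850113, -0.38951411, -0.59010865]), 'wrist_force': array([ 0.41012172, -0.0045107 , -0.53707683]), 'torque': array([ 0.03270181, -0.00216352, -0.02786803]), 'width': 0.9992141063773085}
-0.0187
scene {'intrinsics': array([[576.54772444,   0.        , 310.47323713],
       [  0.        , 576.54772444, 245.01771263],
       [  0.        ,   0.        ,   1.        ]]), 'cam_to_world': array([[ 0.12143291,  0.59533225, -0.79425031,  1.57876448],
       [ 0.99259474, -0.07031621,  0.0990521 , -0.11227123],
       [ 0.00312024, -0.80039686, -0.59946236,  0.94103674],
       [ 0.        ,  0.        ,  0.        ,  1.        ]])}
top {'intrinsics': array([[504.46373035,   0.        , 316.8554279 ],
       [  0.        , 504.46373035, 232.18028972],
       [  0.        ,   0.        ,   1.        ]]), 'cam_to_world': array([[ 2.38995599e-03, -9.94639279e-01,  1.03377915e-01,
         3.40805004e-01],
       [-9.99673089e-01,  2.55213638e-04,  2.55665846e-02,
         2.55366458e-02],
       [-2.54559127e-02, -1.03405222e-01, -9.94313510e-01,
         1.17301649e+00],
       [ 0.00000000e+00,  0.00000000e+00,  0.00000000e+00,
         1.00000000e+00]])}
```

View pics/top0.png

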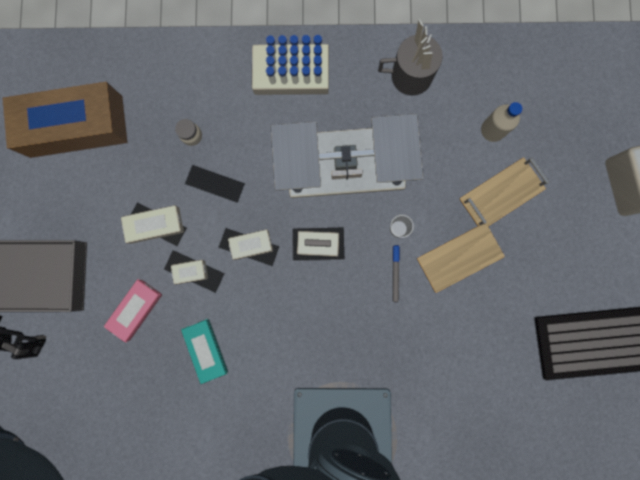

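View pics/scene0.png

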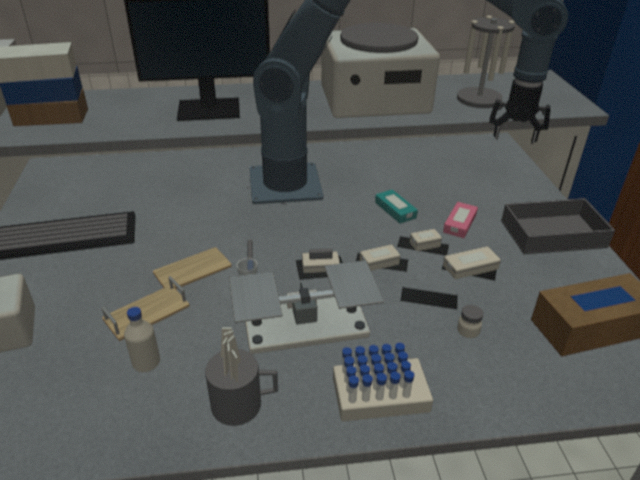

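The top view shows large at about (152,224), third at (250,244), small at (188,271) and the reference on its stand at (318,243). Dispatch, with the loops, is at (503,192) and refill at (460,258). The pink (132,310) and turquoise (204,351) cases are look-alikes and I'll leave them alone. Next I'll measure these.

```bash
cat >> h.py <<'E'
def rect(P,pct=1.0):
    """centre, yaw(deg) of long side, long, short of xy points"""
    (cx,cy),(w,h),a=cv2.minAreaRect((P[:,:2]*1000).astype(np.float32))
    if w<h: w,h,a=h,w,a+90
    return np.round([cx,cy],1),round((a+90)%180-90,1),round(w,1),round(h,1)
def blobs(W,box,zr,amin=40,er=0):
    u0,u1,v0,v1=box
    m=np.zeros(W.shape[:2],np.uint8)
    with np.errstate(invalid='ignore'):
        m[v0:v1,u0:u1]=((W[...,2]>zr[0])&(W[...,2]<zr[1]))[v0:v1,u0:u1]
    m=cv2.morphologyEx(m,cv2.MORPH_OPEN,np.ones((3,3),np.uint8))
    n,l,st,ce=cv2.connectedComponentsWithStats(m)
    out=[]
    for i in range(1,n):
        if st[i,4]<amin: continue
        P=W[l==i]; out.append((np.round(ce[i]).astype(int).tolist(),int(st[i,4]),*rect(P),round(float(np.median(P[:,2]))*1000,1)))
    return out
E
python3 - <<'E'
from h import *
z=np.load('top0.npz');W=z['W']
print('bench z',np.nanmedian(W[300:380,240:280,2]))
for nm,box,zr in[('cases',(110,285,190,300),(.026,.05)),('look',(90,240,270,390),(.02,.05)),('reflid',(285,350,220,265),(.024,.042)),('refbar',(285,350,220,265),(.048,.075)),('stand',(285,350,220,270),(.004,.05)),
 ('pans',(260,430,105,200),(.085,.13)),('balbase',(260,430,105,200),(.01,.14)),('dispatch',(455,552,150,232),(.006,.02)),('dispall',(455,552,150,232),(.006,.09)),('refill',(410,510,220,300),(.006,.03)),('beaker',(380,420,205,245),(.02,.1)),('mats',(160,250,150,300),(.0015,.008))]:
    print(nm)
    for b in blobs(W,box,zr):print('  ',b)
E
python3 - <<'E'
import cv2
im=cv2.imread('pics/top0.png'); cv2.imwrite('pics/crop1.png',cv2.resize(im[110:310,100:360],None,fx=3,fy=3,interpolation=cv2.INTER_CUBIC))
E
```

```text
bench z -0.0004040432277006012
cases
   ([150, 224], 1528, array([478.8, 438.7]), -78.2, 132.7, 63.4, 34.7)
   ([249, 244], 895, array([431.4, 209. ]), -76.9, 94.3, 50.7, 34.7)
   ([188, 272], 636, array([368.8, 348.8]), -79.4, 75.5, 45.1, 34.5)
   ([140, 292], 413, array([328.8, 455.5]), -89.9, 74.3, 43.0, 31.5)
look
   ([187, 276], 416, array([357.4, 348. ]), -89.8, 77.5, 31.7, 34.5)
   ([131, 311], 1649, array([281.2, 476.7]), -34.1, 133.3, 64.1, 31.3)
   ([203, 351], 1680, array([191. , 309.9]), 21.4, 131.7, 64.0, 31.5)
reflid
   ([318, 244], 755, array([434.2,  54.1]), 86.5, 93.4, 53.3, 33.9)
refbar
   ([317, 243], 176, array([433.7,  53.8]), 87.2, 58.1, 14.2, 59.5)
stand
   ([318, 244], 1431, array([434.9,  53.8]), -89.3, 118.9, 74.8, 29.8)
pans
   ([396, 148], 3044, array([ 635.3, -118.5]), 4.4, 145.7, 100.8, 105.2)
   ([295, 156], 3016, array([618.8,  99. ]), 4.6, 146.0, 104.4, 105.0)
   ([349, 153], 278, array([628.2, -19.9]), -83.7, 95.4, 30.8, 90.6)
balbase
   ([346, 157], 10071, array([627.6,  -8.7]), -85.6, 320.9, 152.5, 103.2)
dispatch
   ([502, 194], 2893, array([ 543.2, -367. ]), -56.4, 198.9, 98.6, 12.4)
dispall
   ([503, 193], 3184, array([ 543.2, -367. ]), -56.4, 198.9, 98.6, 12.6)
refill
   ([460, 257], 3139, array([ 414.7, -278.2]), -62.4, 200.2, 104.6, 12.2)
beaker
   ([405, 222], 169, array([ 477.2, -138.8]), 45.8, 49.9, 31.0, 50.2)
mats
   ([229, 185], 65, array([575.4, 261.9]), -8.4, 32.1, 14.4, 3.9)
   ([174, 237], 41, array([451.1, 393.3]), 89.6, 19.2, 14.1, 3.5)
```

View pics/crop1.png

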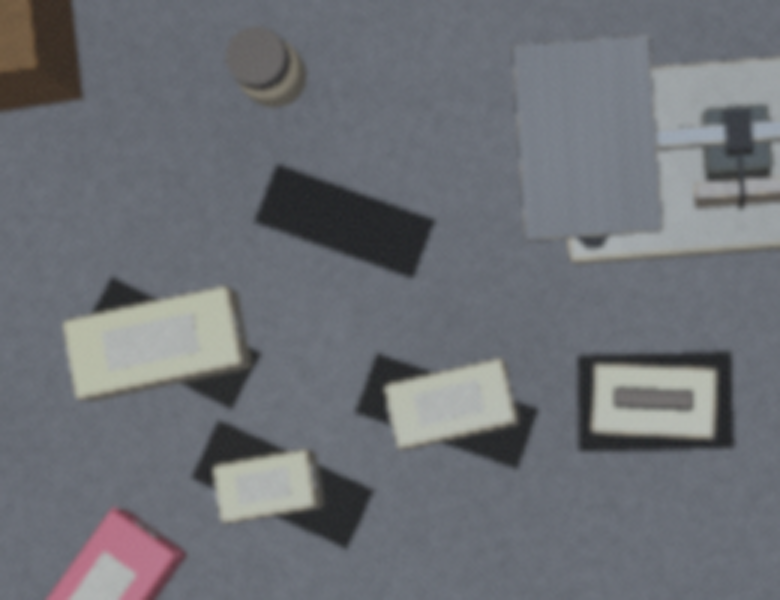

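The crop confirms the targets: white large at crop (157,343), third at (452,402), small at (266,486), the reference with its bar at (655,400), and one empty mat. Next I'll refine the boards by colour.

```bash
python3 - <<'E'
from h import *
z=np.load('top0.npz');W=z['W'];im=z['im']
hsv=cv2.cvtColor(im,cv2.COLOR_RGB2HSV)
m=((hsv[...,0]>8)&(hsv[...,0]<28)&(hsv[...,1]>70)&(hsv[...,2]>80)&(np.abs(W[...,2]-.012)<.006)).astype(np.uint8)
for nm,(u0,u1,v0,v1) in dict(all=(405,560,145,300)).items():
    q=np.zeros_like(m);q[v0:v1,u0:u1]=m[v0:v1,u0:u1]
    q=cv2.morphologyEx(q,cv2.MORPH_OPEN,np.ones((3,3),np.uint8))
    n,l,st,ce=cv2.connectedComponentsWithStats(q,connectivity=4)
    for i in range(1,n):
        if st[i,4]>200: print(ce[i],st[i,4],rect(W[l==i]),W[l==i][:,:2].mean(0))
# handles
print(blobs(W,(455,552,150,232),(.035,.075),3))
im2,d,c=look('scene');W2=cloud(d,c)
hsv=cv2.cvtColor(im2,cv2.COLOR_RGB2HSV)
m=((hsv[...,0]>8)&(hsv[...,0]<28)&(hsv[...,1]>70)&(hsv[...,2]>80)&(np.abs(W2[...,2]-.012)<.006)).astype(np.uint8)
m[:,250:]=0; m=cv2.morphologyEx(m,cv2.MORPH_OPEN,np.ones((3,3),np.uint8))
n,l,st,ce=cv2.connectedComponentsWithStats(m,connectivity=4)
for i in range(1,n):
    if st[i,4]>200: print('scene',ce[i],st[i,4],rect(W2[l==i]))
print('scene cases',*blobs(W2,(350,510,215,290),(.03,.045)),sep='\n')
print('pans',*blobs(W2,(220,390,250,330),(.1,.112)),sep='\n')
print('bar',*blobs(W2,(290,345,235,280),(.053,.07),20),sep='\n')
print(np.nanmedian(W2[150:180,100:200,2]))
E
```

```text
[480.63651346 226.97674419] 5461 (array([ 473.2, -323.5]), -36.1, 365.3, 153.4) [ 0.4739055  -0.32131273]
[([538, 170], 120, array([ 596.7, -443.5]), 33.4, 67.0, 9.1, 48.1), ([476, 211], 113, array([ 506.1, -302.2]), 33.2, 66.2, 9.2, 48.6)]
scene [178.58613861 283.31762376] 2525 (array([ 451.8, -302.4]), -36.0, 298.4, 153.6)
scene [120.84300341 320.7440273 ] 293 (array([ 585.8, -424.2]), 12.9, 105.4, 33.0)
scene cases
([425, 236], 264, array([372.2, 350. ]), -82.1, 75.7, 50.3, 34.4)
([379, 254], 433, array([433. , 209.5]), -76.3, 95.5, 56.0, 34.5)
([472, 259], 795, array([483.4, 439.3]), -76.3, 133.6, 68.1, 34.7)
pans
([353, 285], 1931, array([621.1, 102.6]), 4.3, 153.1, 101.0, 104.6)
([254, 297], 2043, array([ 637.1, -116.8]), 4.1, 150.4, 100.0, 104.6)
bar
([320, 251], 108, array([436.2,  55.3]), 89.5, 59.5, 19.2, 58.4)
-0.0010250103452198456
```

```bash
python3 - <<'E'
from h import *
z=np.load('top0.npz');W=z['W'];im=z['im']
hsv=cv2.cvtColor(im,cv2.COLOR_RGB2HSV)
m=((hsv[...,0]>8)&(hsv[...,0]<28)&(hsv[...,1]>70)&(hsv[...,2]>80)&(np.abs(W[...,2]-.012)<.006)).astype(np.uint8)
m[:,:405]=0;m[:145]=0;m[300:]=0;m[:,560:]=0
for k in (5,7,9,11):
    q=cv2.erode(m,np.ones((k,k),np.uint8))
    n,l,st,ce=cv2.connectedComponentsWithStats(q,connectivity=4)
    for i in range(1,n):
        if st[i,4]>200: print(k,ce[i],st[i,4],rect(W[l==i]),W[l==i][:,:2].mean(0))
cv2.imwrite('pics/crop2.png',cv2.resize(im[145:300,405:560,::-1],None,fx=4,fy=4,interpolation=cv2.INTER_CUBIC))
E
```

```text
5 [502.86530324 192.51763047] 1418 (array([ 557.2, -380.8]), -57.2, 146.8, 74.9) [ 0.5535804  -0.37442761]
5 [459.91960581 258.29253112] 1928 (array([ 405. , -272.6]), -62.2, 167.6, 77.0) [ 0.40147619 -0.27184151]
7 [500.47098976 193.26279863] 879 (array([ 558.1, -382.2]), -57.2, 134.5, 68.5) [ 0.55185985 -0.36891742]
7 [459.08125915 259.56515373] 1366 (array([ 404.5, -273.1]), -62.5, 161.0, 69.6) [ 0.39855835 -0.26986917]
9 [490.28615385 198.85846154] 325 (array([ 538.2, -351.5]), 32.3, 62.6, 56.4) [ 0.53880212 -0.34514412]
9 [478.35806452 254.80645161] 310 (array([ 411.5, -313. ]), -60.6, 73.9, 38.4) [ 0.40943561 -0.31387507]
9 [444.82522124 269.2300885 ] 452 (array([ 372.3, -243.5]), 87.1, 96.6, 46.7) [ 0.37642917 -0.23693621]
11 [444.3836478  269.25157233] 318 (array([ 370. , -236.1]), 78.6, 83.7, 37.4) [ 0.3763767  -0.23593756]
```

View pics/crop2.png

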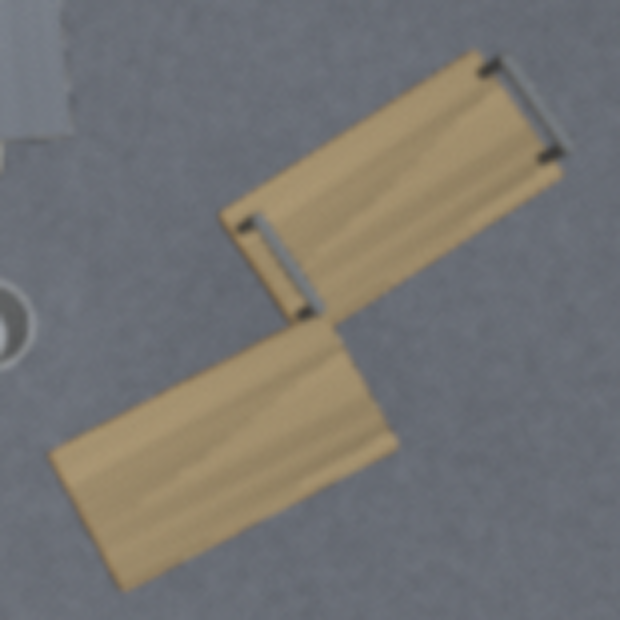

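```bash
cat >> h.py <<'E'
from scipy.spatial.transform import Rotation as Rn
def pose():
    s=monitor.get_state(); R=Rn.from_quat(s['orientation']).as_matrix(); return np.array(s['tcp_pos']),R,s
def Rdown(a):
    a=np.radians(a); x=np.array([np.cos(a),np.sin(a),0]);y=np.array([0,0,-1.]);return np.stack([x,y,np.cross(x,y)],1)
def plan(wps,p=None,R=None):
    """wps: (x,y,z[m],jaw yaw deg, label). prints calls: tool-frame deltas + rows"""
    if p is None:
        p,R,s=pose(); print('t %.1f q7 %.2f tcp %s yaw %.1f w %.3f'%(s['time_s'],s['joint_positions'][6],p.round(4),np.degrees(np.arctan2(R[1,0],R[0,0])),s['width']))
    for x,y,z,a,lab in wps:
        T=np.array([x,y,z]); yaw=np.degrees(np.arctan2(R[1,0],R[0,0])); a=yaw+(a-yaw+180)%360-180
        RT=Rdown(a); rv=Rn.from_matrix(R.T@RT).as_rotvec(degrees=True)
        n=max(1,int(np.ceil(max(np.linalg.norm(T-p)/.19,np.linalg.norm(rv)/34))))
        p0=p.copy();R0=R.copy()
        for k in range(1,n+1):
            pk=p0+(T-p0)*k/n; Rk=R0@Rn.from_rotvec(rv*k/n,degrees=True).as_matrix()
            d=R.T@(pk-p); r=Rn.from_matrix(R.T@Rk).as_rotvec(degrees=True)
            rows=int(np.ceil(max(np.linalg.norm(d)/.0417,np.linalg.norm(r)/7.16)))
            print('%-10s rows %d x %.3f y %.3f z %.3f rx %.1f ry %.1f rz %.1f'%(lab,rows,*d,*r))
            p,R=pk,Rk
    return p,R
E
python3 - <<'E'
from h import *
z=np.load('top0.npz');c=get_calibration('top');K=c['intrinsics'];T=c['cam_to_world']
def proj(u,v,h):
    r=T[:3,:3]@np.array([(u-K[0,2])/K[0,0],(v-K[1,2])/K[1,1],1]);t=(h-T[2,3])/r[2];return (T[:3,3]+t*r)*1000
for nm,q in dict(refill=[(50,455),(127,590),(398,442),(325,318)],disp=[(222,214),(475,52),(562,178),(330,325)]).items():
    P=np.array([proj(405+a/4,145+b/4,.012)[:2] for a,b in q]);print(nm,P.mean(0),[np.round(P[i]-P[i-1]) for i in range(4)],cv2.minAreaRect(P.astype(np.float32)))
plan([(.434,.054,.15,-2,'above'),(.434,.054,.040,-2,'down')])
E
```

```text
refill [ 402.74133751 -274.99330876] [array([-79., 159.]), array([-77., -42.]), array([  84., -156.]), array([71., 39.])] ((404.08807373046875, -274.2112731933594), (87.46905517578125, 177.4893035888672), 28.44499969482422)
disp [ 552.54176338 -377.88037676] [array([65., 60.]), array([  95., -149.]), array([-74., -47.]), array([-85., 136.])] ((550.2953491210938, -374.9024353027344), (87.8875732421875, 176.44607543945312), 32.60187530517578)
t 0.1 q7 -0.07 tcp [0.2564 0.5968 0.2306] yaw 66.8 w 0.997
above      rows 4 x -0.107 y 0.020 z -0.094 rx 0.0 ry 17.2 rz -0.0
above      rows 4 x -0.074 y 0.020 z -0.122 rx 0.0 ry 17.2 rz -0.0
above      rows 4 x -0.035 y 0.020 z -0.138 rx 0.0 ry 17.2 rz -0.0
above      rows 4 x 0.007 y 0.020 z -0.143 rx 0.0 ry 17.2 rz -0.0
down       rows 3 x 0.000 y 0.110 z -0.000 rx 0.0 ry 0.0 rz 0.0
```

jog_arm --moves '[{"x": -0.107,"y": 0.02,"z": -0.094,"ry": 17.2},{"x": -0.107,"y": 0.02,"z": -0.094,"ry": 17.2},{"x": -0.107,"y": 0.02,"z": -0.094,"ry": 17.2},{"x": -0.107,"y": 0.02,"z": -0.094,"ry": 17.2}]'

```text
invalid input at $.moves[0]: expected keys rx, ry, rz, x, y, z, fingers
```

jog_arm --moves '[{"x": -0.074,"y": 0.02,"z": -0.122,"ry": 17.2},{"x": -0.074,"y": 0.02,"z": -0.122,"ry": 17.2},{"x": -0.074,"y": 0.02,"z": -0.122,"ry": 17.2},{"x": -0.074,"y": 0.02,"z": -0.122,"ry": 17.2}]'

```text
invalid input at $.moves[0]: expected keys rx, ry, rz, x, y, z, fingers
```

jog_arm --moves '[{"x": -0.035,"y": 0.02,"z": -0.138,"ry": 17.2},{"x": -0.035,"y": 0.02,"z": -0.138,"ry": 17.2},{"x": -0.035,"y": 0.02,"z": -0.138,"ry": 17.2},{"x": -0.035,"y": 0.02,"z": -0.138,"ry": 17.2}]'

```text
invalid input at $.moves[0]: expected keys rx, ry, rz, x, y, z, fingers
```

jog_arm --moves '[{"x": 0.007,"y": 0.02,"z": -0.143,"ry": 17.2},{"x": 0.007,"y": 0.02,"z": -0.143,"ry": 17.2},{"x": 0.007,"y": 0.02,"z": -0.143,"ry": 17.2},{"x": 0.007,"y": 0.02,"z": -0.143,"ry": 17.2},{"x": 0.007,"y": 0.02,"z": -0.143,"ry": 17.2}]'

```text
invalid input at $.moves[0]: expected keys rx, ry, rz, x, y, z, fingers
```

```bash
python3 - <<'E'
from h import *
im,d,c=look('wrist','w1.png');W=cloud(d,c)
print('bar',*blobs(W,(0,640,0,480),(.05,.075),200),sep='\n')
print('lid',*blobs(W,(0,640,0,480),(.027,.042),200),sep='\n')
plan([(.434,.054,.040,-2,'down')])
E
```

```text
bar
([519, 245], 7504, array([360.9, 721. ]), 90.0, 240.4, 161.3, 59.1)
lid
([525, 154], 645, array([281.1, 781.7]), 89.9, 113.7, 1.4, 34.6)
([573, 259], 2817, array([400.9, 799.8]), -45.2, 204.3, 103.5, 34.7)
([396, 206], 615, array([281. , 662.9]), 89.9, 121.9, 1.4, 34.8)
([41, 271], 5704, array([201.1, 316.1]), 21.4, 112.2, 63.5, 31.9)
([222, 271], 7150, array([282.5, 478.4]), -34.5, 132.4, 62.5, 32.1)
([410, 354], 293, array([435.7, 624.3]), 84.6, 37.5, 5.7, 34.4)
([277, 424], 3429, array([477.5, 441.5]), -79.3, 130.0, 62.6, 34.8)
([530, 474], 273, array([651.4, 698.1]), -83.9, 37.2, 5.1, 33.4)
t 0.2 q7 -0.07 tcp [0.2564 0.5969 0.2307] yaw 66.8 w 1.002
down       rows 4 x -0.107 y 0.048 z -0.094 rx 0.0 ry 17.2 rz -0.0
down       rows 4 x -0.074 y 0.048 z -0.122 rx 0.0 ry 17.2 rz -0.0
down       rows 4 x -0.035 y 0.048 z -0.138 rx 0.0 ry 17.2 rz -0.0
down       rows 4 x 0.007 y 0.048 z -0.143 rx 0.0 ry 17.2 rz -0.0
```

View pics/w1.png

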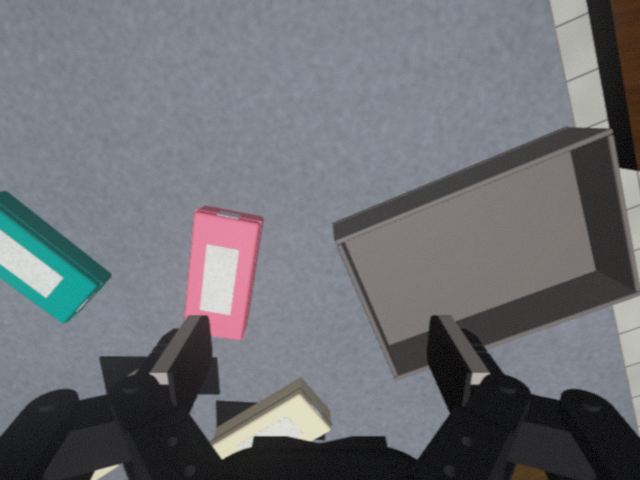

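The wrist view shows both look-alikes and the tray, with the fingers at the bottom of the frame. The move calls were refused because every row needs all seven keys, so I'll resend them.

jog_arm --moves '[{"x": -0.107,"y": 0.02,"z": -0.094,"rx": 0,"ry": 17.2,"rz": 0,"fingers": -1},{"x": -0.107,"y": 0.02,"z": -0.094,"rx": 0,"ry": 17.2,"rz": 0,"fingers": -1},{"x": -0.107,"y": 0.02,"z": -0.094,"rx": 0,"ry": 17.2,"rz": 0,"fingers": -1},{"x": -0.107,"y": 0.02,"z": -0.094,"rx": 0,"ry": 17.2,"rz": 0,"fingers": -1}]'

```text
time_s: 0.53
tcp_pos: [0.3028, 0.4558, 0.2103]
orientation: [0.645, 0.293, -0.294, -0.642]
wrist_force: [0.6, -0.5, 0.4]
width: 0.999
```

jog_arm --moves '[{"x": -0.074,"y": 0.02,"z": -0.122,"rx": 0,"ry": 17.2,"rz": 0,"fingers": -1},{"x": -0.074,"y": 0.02,"z": -0.122,"rx": 0,"ry": 17.2,"rz": 0,"fingers": -1},{"x": -0.074,"y": 0.02,"z": -0.122,"rx": 0,"ry": 17.2,"rz": 0,"fingers": -1},{"x": -0.074,"y": 0.02,"z": -0.122,"rx": 0,"ry": 17.2,"rz": 0,"fingers": -1}]'

```text
time_s: 0.87
tcp_pos: [0.3466, 0.3205, 0.1905]
orientation: [0.681, 0.194, -0.195, -0.679]
wrist_force: [0.5, -1.1, 0.0]
width: 1.004
```

jog_arm --moves '[{"x": -0.035,"y": 0.02,"z": -0.138,"rx": 0,"ry": 17.2,"rz": 0,"fingers": -1},{"x": -0.035,"y": 0.02,"z": -0.138,"rx": 0,"ry": 17.2,"rz": 0,"fingers": -1},{"x": -0.035,"y": 0.02,"z": -0.138,"rx": 0,"ry": 17.2,"rz": 0,"fingers": -1},{"x": -0.035,"y": 0.02,"z": -0.138,"rx": 0,"ry": 17.2,"rz": 0,"fingers": -1}]'

```text
time_s: 1.2
tcp_pos: [0.3904, 0.1858, 0.1708]
orientation: [0.702, 0.09, -0.091, -0.701]
wrist_force: [0.4, -1.2, -0.6]
width: 0.999
```

jog_arm --moves '[{"x": 0.007,"y": 0.02,"z": -0.143,"rx": 0,"ry": 17.2,"rz": 0,"fingers": -1},{"x": 0.007,"y": 0.02,"z": -0.143,"rx": 0,"ry": 17.2,"rz": 0,"fingers": -1},{"x": 0.007,"y": 0.02,"z": -0.143,"rx": 0,"ry": 17.2,"rz": 0,"fingers": -1},{"x": 0.007,"y": 0.02,"z": -0.143,"rx": 0,"ry": 17.2,"rz": 0,"fingers": -1},{"x": 0.007,"y": 0.02,"z": -0.143,"rx": 0,"ry": 17.2,"rz": 0,"fingers": -1}]'

```text
time_s: 1.62
tcp_pos: [0.4347, 0.0498, 0.1511]
orientation: [0.708, -0.015, 0.016, -0.706]
wrist_force: [-0.0, -0.5, -0.2]
width: 0.999
```

```bash
python3 - <<'E'
from h import *
im,d,c=look('wrist','w2.png');W=cloud(d,c)
print('bar',*blobs(W,(0,640,0,480),(.05,.075),200),sep='\n')
print('lid',*blobs(W,(0,640,0,480),(.027,.042),200),sep='\n')
plan([(.434,.054,.040,-2,'down')])
E
```

```text
bar
([318, 238], 1844, array([435.1,  55.2]), 87.1, 59.6, 13.6, 59.8)
([563, 309], 4692, array([596.3,  -2.9]), 58.0, 79.4, 49.2, 62.0)
([578, 347], 473, array([613.5, -27.2]), 23.8, 19.6, 18.0, 69.5)
([379, 434], 461, array([ 476.9, -114.9]), -24.3, 42.9, 17.0, 55.7)
lid
([314, 31], 5337, array([438.5, 185.4]), 12.7, 50.8, 44.0, 35.1)
([503, 153], 856, array([565. , 102.8]), -1.8, 24.4, 22.9, 28.1)
([318, 221], 7118, array([435. ,  54.9]), 87.3, 93.7, 53.6, 33.9)
([521, 283], 538, array([585.4,   5.7]), 80.9, 39.2, 8.8, 34.7)
([582, 270], 335, array([628.7,  16.8]), 3.8, 42.7, 1.7, 36.6)
([518, 328], 267, array([587.2, -28.9]), -77.5, 33.1, 4.4, 34.3)
([366, 416], 566, array([ 469.3, -115.4]), 6.7, 44.2, 17.7, 34.7)
t 1.7 q7 -0.07 tcp [0.4342 0.0526 0.1512] yaw -2.3 w 1.003
down       rows 3 x -0.000 y 0.111 z 0.002 rx 0.0 ry -0.3 rz -0.0
```

jog_arm --moves '[{"x": 0.001,"y": 0.111,"z": 0.0025,"rx": 0,"ry": 0.5,"rz": 0,"fingers": -1},{"x": 0.001,"y": 0.111,"z": 0.0025,"rx": 0,"ry": 0.5,"rz": 0,"fingers": -1},{"x": 0.001,"y": 0.111,"z": 0.0025,"rx": 0,"ry": 0.5,"rz": 0,"fingers": -1},{"x": 0.001,"y": 0.111,"z": 0.0025,"rx": 0,"ry": 0.5,"rz": 0,"fingers": -1}]'

```text
time_s: 2.0
tcp_pos: [0.4313, 0.0584, 0.0364]
orientation: [0.707, -0.018, 0.012, -0.706]
wrist_force: [-1.6, -0.3, 0.9]
width: 0.998
```

jog_arm --newtons 60 --moves '[{"x": 0,"y": 0,"z": 0,"rx": 0,"ry": 0,"rz": 0,"fingers": 1},{"x": 0,"y": 0,"z": 0,"rx": 0,"ry": 0,"rz": 0,"fingers": 1},{"x": 0,"y": 0,"z": 0,"rx": 0,"ry": 0,"rz": 0,"fingers": 1},{"x": 0,"y": 0,"z": 0,"rx": 0,"ry": 0,"rz": 0,"fingers": 1},{"x": 0,"y": 0,"z": 0,"rx": 0,"ry": 0,"rz": 0,"fingers": 1}]'

```text
time_s: 2.42
tcp_pos: [0.436, 0.0577, 0.0416]
orientation: [-0.707, 0.015, -0.017, 0.707]
wrist_force: [0.9, 0.5, 0.4]
width: 0.296
```

jog_arm --moves '[{"x": 0,"y": 0,"z": 0,"rx": 0,"ry": 0,"rz": 0,"fingers": 1},{"x": 0,"y": -0.03,"z": 0,"rx": 0,"ry": 0,"rz": 0,"fingers": 1},{"x": 0,"y": -0.06,"z": 0,"rx": 0,"ry": 0,"rz": 0,"fingers": 1},{"x": 0,"y": -0.1,"z": 0,"rx": 0,"ry": 0,"rz": 0,"fingers": 1},{"x": 0,"y": -0.14,"z": 0,"rx": 0,"ry": 0,"rz": 0,"fingers": 1}]'

```text
time_s: 2.83
tcp_pos: [0.4338, 0.0568, 0.1815]
orientation: [0.707, -0.017, 0.015, -0.707]
wrist_force: [0.8, 1.2, -2.1]
width: 0.146
```

```bash
python3 - <<'E'
from h import *
p,R,s=pose();print(s['wrist_force'])
plan([(.636,-.1175,.18,-85.6,'overpan'),(.636,-.1175,.138,-85.6,'down')])
E
```

```text
[ 0.84624843  1.18305847 -2.06232068]
t 2.8 q7 -0.11 tcp [0.4338 0.0568 0.1815] yaw -2.6 w 0.146
overpan    rows 4 x 0.070 y 0.000 z -0.055 rx 0.0 ry 27.7 rz -0.0
overpan    rows 4 x 0.087 y 0.000 z -0.016 rx 0.0 ry 27.7 rz -0.0
overpan    rows 4 x 0.085 y 0.000 z 0.026 rx 0.0 ry 27.7 rz -0.0
down       rows 2 x 0.000 y 0.042 z -0.000 rx 0.0 ry -0.0 rz -0.0
```

jog_arm --moves '[{"x": 0.07,"y": 0,"z": -0.055,"rx": 0,"ry": 27.7,"rz": 0,"fingers": 1},{"x": 0.07,"y": 0,"z": -0.055,"rx": 0,"ry": 27.7,"rz": 0,"fingers": 1},{"x": 0.07,"y": 0,"z": -0.055,"rx": 0,"ry": 27.7,"rz": 0,"fingers": 1},{"x": 0.07,"y": 0,"z": -0.055,"rx": 0,"ry": 27.7,"rz": 0,"fingers": 1}]'

```text
time_s: 3.17
tcp_pos: [0.5045, -0.0033, 0.1813]
orientation: [0.682, -0.187, 0.189, -0.682]
wrist_force: [-1.5, 0.6, -2.8]
width: 0.148
```

jog_arm --moves '[{"x": 0.087,"y": 0,"z": -0.016,"rx": 0,"ry": 27.7,"rz": 0,"fingers": 1},{"x": 0.087,"y": 0,"z": -0.016,"rx": 0,"ry": 27.7,"rz": 0,"fingers": 1},{"x": 0.087,"y": 0,"z": -0.016,"rx": 0,"ry": 27.7,"rz": 0,"fingers": 1},{"x": 0.087,"y": 0,"z": -0.016,"rx": 0,"ry": 27.7,"rz": 0,"fingers": 1}]'

```text
time_s: 3.5
tcp_pos: [0.5711, -0.0614, 0.1806]
orientation: [0.617, -0.345, 0.346, -0.617]
wrist_force: [-1.2, 1.1, -2.7]
width: 0.148
```

jog_arm --moves '[{"x": 0.085,"y": 0,"z": 0.026,"rx": 0,"ry": 27.7,"rz": 0,"fingers": 1},{"x": 0.085,"y": 0,"z": 0.026,"rx": 0,"ry": 27.7,"rz": 0,"fingers": 1},{"x": 0.085,"y": 0,"z": 0.026,"rx": 0,"ry": 27.7,"rz": 0,"fingers": 1},{"x": 0.085,"y": 0,"z": 0.026,"rx": 0,"ry": 27.7,"rz": 0,"fingers": 1},{"x": 0.085,"y": 0,"z": 0.026,"rx": 0,"ry": 27.7,"rz": 0,"fingers": 1}]'

```text
time_s: 3.92
tcp_pos: [0.6365, -0.1172, 0.1796]
orientation: [0.518, -0.482, 0.482, -0.517]
wrist_force: [0.1, 0.9, -2.1]
width: 0.146
```

```bash
python3 - <<'E'
from h import *
p,R,s=pose();print(s['wrist_force'])
im,d,c=look('scene','s1.png');W=cloud(d,c)
cv2.imwrite('pics/s1c.png',cv2.resize(im[200:340,190:410,::-1],None,fx=3,fy=3))
plan([(.636,-.1175,.138,-85.6,'down')])
E
```

```text
[ 0.14964054  0.87530862 -2.10868215]
t 4.0 q7 -0.94 tcp [ 0.6362 -0.1165  0.1797] yaw -85.5 w 0.146
down       rows 2 x 0.001 y 0.042 z -0.000 rx 0.1 ry 0.1 rz 0.0
```

View pics/s1c.png

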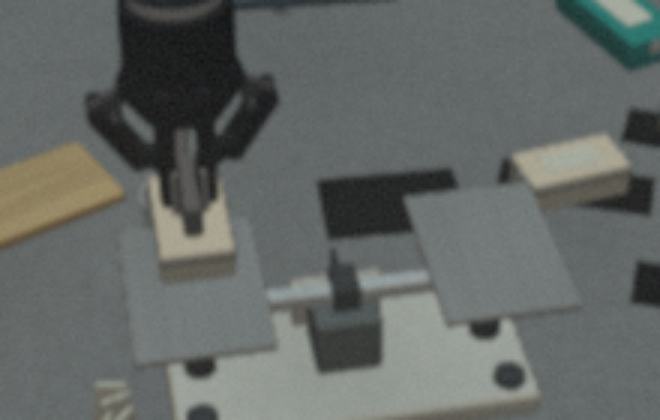

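The reference is held level over the -y pan (crop 190,230). Lowering and releasing.

jog_arm --moves '[{"x": 0,"y": 0.02,"z": 0,"rx": 0,"ry": 0,"rz": 0,"fingers": 1},{"x": 0,"y": 0.035,"z": 0,"rx": 0,"ry": 0,"rz": 0,"fingers": 1},{"x": 0,"y": 0.042,"z": 0,"rx": 0,"ry": 0,"rz": 0,"fingers": 1},{"x": 0,"y": 0.045,"z": 0,"rx": 0,"ry": 0,"rz": 0,"fingers": 1},{"x": 0,"y": 0.048,"z": 0,"rx": 0,"ry": 0,"rz": 0,"fingers": 1}]'

```text
time_s: 4.38
tcp_pos: [0.6365, -0.1164, 0.132]
orientation: [0.519, -0.481, 0.48, -0.519]
wrist_force: [0.6, -0.2, -1.8]
width: 0.149
```

jog_arm --moves '[{"x": 0,"y": 0.004,"z": 0,"rx": 0,"ry": 0,"rz": 0,"fingers": 1},{"x": 0,"y": 0.008,"z": 0,"rx": 0,"ry": 0,"rz": 0,"fingers": 1},{"x": 0,"y": 0.008,"z": 0,"rx": 0,"ry": 0,"rz": 0,"fingers": 0.6},{"x": 0,"y": 0.008,"z": 0,"rx": 0,"ry": 0,"rz": 0,"fingers": 0},{"x": 0,"y": 0.008,"z": 0,"rx": 0,"ry": 0,"rz": 0,"fingers": -1}]'

```text
time_s: 4.8
tcp_pos: [0.6372, -0.1169, 0.1247]
orientation: [-0.518, 0.48, -0.481, 0.519]
wrist_force: [0.1, 0.2, -0.2]
width: 0.47
```

jog_arm --moves '[{"x": 0,"y": 0,"z": 0,"rx": 0,"ry": 0,"rz": 0,"fingers": -1},{"x": 0,"y": 0,"z": 0,"rx": 0,"ry": 0,"rz": 0,"fingers": -1},{"x": 0,"y": 0,"z": 0,"rx": 0,"ry": 0,"rz": 0,"fingers": -1},{"x": 0,"y": -0.04,"z": 0,"rx": 0,"ry": 0,"rz": 0,"fingers": -1},{"x": 0,"y": -0.08,"z": 0,"rx": 0,"ry": 0,"rz": 0,"fingers": -1}]'

```text
time_s: 5.22
tcp_pos: [0.635, -0.1161, 0.203]
orientation: [0.52, -0.482, 0.479, -0.517]
wrist_force: [1.2, 0.6, 0.2]
width: 0.996
```

```bash
python3 - <<'E'
from h import *
plan([(.54,.25,.2,-40,'a'),(.477,.439,.12,11,'overlarge')])
E
```

```text
t 5.2 q7 -0.96 tcp [ 0.635  -0.1161  0.203 ] yaw -85.7 w 0.996
a          rows 5 x -0.186 y 0.002 z -0.033 rx 0.1 ry -22.8 rz -0.1
a          rows 5 x -0.185 y 0.002 z 0.041 rx 0.1 ry -22.8 rz -0.1
overlarge  rows 4 x -0.085 y 0.040 z 0.052 rx 0.0 ry -25.5 rz 0.0
overlarge  rows 4 x -0.054 y 0.040 z 0.084 rx 0.0 ry -25.5 rz 0.0
```

jog_arm --moves '[{"x": -0.186,"y": 0.002,"z": -0.033,"rx": 0,"ry": -22.8,"rz": 0,"fingers": -1},{"x": -0.186,"y": 0.002,"z": -0.033,"rx": 0,"ry": -22.8,"rz": 0,"fingers": -1},{"x": -0.186,"y": 0.002,"z": -0.033,"rx": 0,"ry": -22.8,"rz": 0,"fingers": -1},{"x": -0.186,"y": 0.002,"z": -0.033,"rx": 0,"ry": -22.8,"rz": 0,"fingers": -1},{"x": -0.186,"y": 0.002,"z": -0.033,"rx": 0,"ry": -22.8,"rz": 0,"fingers": -1}]'

```text
time_s: 5.63
tcp_pos: [0.5883, 0.0724, 0.2021]
orientation: [-0.604, 0.368, -0.366, 0.605]
wrist_force: [0.2, 0.6, -1.4]
width: 0.997
```

jog_arm --moves '[{"x": -0.185,"y": 0.002,"z": 0.041,"rx": 0,"ry": -22.8,"rz": 0,"fingers": -1},{"x": -0.185,"y": 0.002,"z": 0.041,"rx": 0,"ry": -22.8,"rz": 0,"fingers": -1},{"x": -0.185,"y": 0.002,"z": 0.041,"rx": 0,"ry": -22.8,"rz": 0,"fingers": -1},{"x": -0.185,"y": 0.002,"z": 0.041,"rx": 0,"ry": -22.8,"rz": 0,"fingers": -1},{"x": -0.185,"y": 0.002,"z": 0.041,"rx": 0,"ry": -22.8,"rz": 0,"fingers": -1}]'

```text
time_s: 6.05
tcp_pos: [0.5397, 0.2557, 0.2002]
orientation: [-0.664, 0.24, -0.239, 0.666]
wrist_force: [0.8, 0.0, 0.6]
width: 1.003
```

jog_arm --moves '[{"x": -0.085,"y": 0.04,"z": 0.052,"rx": 0,"ry": -25.5,"rz": 0,"fingers": -1},{"x": -0.085,"y": 0.04,"z": 0.052,"rx": 0,"ry": -25.5,"rz": 0,"fingers": -1},{"x": -0.085,"y": 0.04,"z": 0.052,"rx": 0,"ry": -25.5,"rz": 0,"fingers": -1},{"x": -0.085,"y": 0.04,"z": 0.052,"rx": 0,"ry": -25.5,"rz": 0,"fingers": -1}]'

```text
time_s: 6.38
tcp_pos: [0.5054, 0.351, 0.1578]
orientation: [-0.702, 0.086, -0.082, 0.702]
wrist_force: [-1.1, -0.3, -0.7]
width: 1.0
```

jog_arm --moves '[{"x": -0.054,"y": 0.03,"z": 0.084,"rx": 0,"ry": -25.5,"rz": 0,"fingers": -1},{"x": -0.054,"y": 0.03,"z": 0.084,"rx": 0,"ry": -25.5,"rz": 0,"fingers": -1},{"x": -0.054,"y": 0.03,"z": 0.084,"rx": 0,"ry": -25.5,"rz": 0,"fingers": -1},{"x": -0.054,"y": 0.03,"z": 0.084,"rx": 0,"ry": -25.5,"rz": 0,"fingers": -1},{"x": -0.054,"y": 0.03,"z": 0.084,"rx": 0,"ry": -25.5,"rz": 0,"fingers": -1}]'

```text
time_s: 6.8
tcp_pos: [0.4777, 0.4405, 0.1296]
orientation: [-0.704, -0.069, 0.07, 0.704]
wrist_force: [-0.4, -0.1, -0.3]
width: 1.0
```

```bash
python3 - <<'E'
from h import *
im,d,c=look('wrist','w3.png');W=cloud(d,c)
print('case',*blobs(W,(0,640,0,480),(.027,.042),1500),sep='\n')
im,d,c=look('top','t1.png');W=cloud(d,c)
print('pans',*blobs(W,(260,430,100,205),(.08,.128)),sep='\n')
print('ref',*blobs(W,(260,430,100,205),(.130,.18),20),sep='\n')
plan([(.4775,.4415,.008,10.7,'down')])
E
```

```text
case
([55, 151], 13083, array([296.6, 469.8]), -34.8, 100.5, 62.3, 32.1)
([321, 237], 17080, array([480.1, 439.5]), -77.9, 132.6, 62.1, 35.1)
([144, 319], 4184, array([370.5, 351.7]), -79.5, 73.4, 44.3, 34.9)
pans
([395, 150], 2752, array([ 635. , -118.2]), 4.2, 146.0, 100.2, 93.6)
([300, 154], 3460, array([622.7,  46. ]), -85.9, 210.5, 145.9, 117.7)
ref
([398, 144], 209, array([ 633. , -116.8]), 4.1, 59.6, 14.2, 143.8)
t 6.9 q7 -0.42 tcp [0.4798 0.438  0.1304] yaw 10.7 w 0.998
down       rows 3 x -0.002 y 0.122 z 0.004 rx 0.0 ry 0.0 rz 0.0
```

View pics/t1.png

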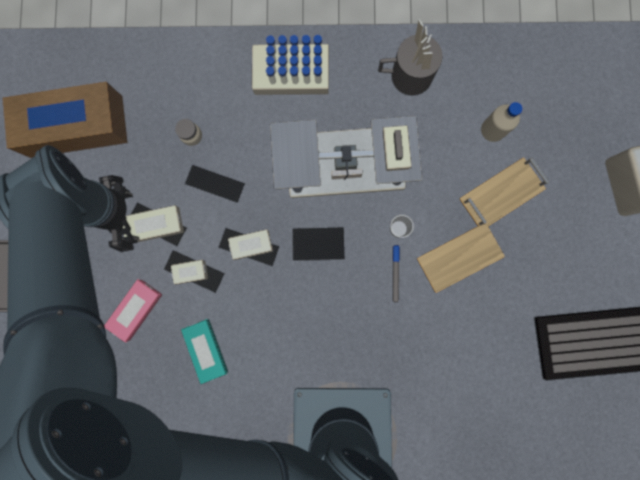

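jog_arm --moves '[{"x": 0.001,"y": 0.122,"z": 0.001,"rx": 0,"ry": -1.4,"rz": 0,"fingers": -1},{"x": 0.001,"y": 0.122,"z": 0.001,"rx": 0,"ry": -1.4,"rz": 0,"fingers": -1},{"x": 0.001,"y": 0.122,"z": 0.001,"rx": 0,"ry": -1.4,"rz": 0,"fingers": -1},{"x": 0.001,"y": 0.122,"z": 0.001,"rx": 0,"ry": -1.4,"rz": 0,"fingers": -1},{"x": 0.001,"y": 0.122,"z": 0.001,"rx": 0,"ry": -1.4,"rz": 0,"fingers": 1}]'

```text
time_s: 7.32
tcp_pos: [0.4796, 0.4378, 0.0071]
orientation: [0.704, 0.074, -0.076, -0.702]
wrist_force: [1.2, -0.0, 1.2]
width: 0.881
```

jog_arm --newtons 60 --moves '[{"x": 0,"y": 0,"z": 0,"rx": 0,"ry": 0,"rz": 0,"fingers": 1},{"x": 0,"y": 0,"z": 0,"rx": 0,"ry": 0,"rz": 0,"fingers": 1},{"x": 0,"y": 0,"z": 0,"rx": 0,"ry": 0,"rz": 0,"fingers": 1},{"x": 0,"y": 0,"z": 0,"rx": 0,"ry": 0,"rz": 0,"fingers": 1}]'

```text
time_s: 7.65
tcp_pos: [0.4817, 0.4413, 0.0113]
orientation: [-0.702, -0.077, 0.074, 0.704]
wrist_force: [0.1, -0.9, 7.5]
width: 0.713
```

jog_arm --moves '[{"x": 0,"y": -0.03,"z": 0,"rx": 0,"ry": 0,"rz": 0,"fingers": 1},{"x": 0,"y": -0.06,"z": 0,"rx": 0,"ry": 0,"rz": 0,"fingers": 1},{"x": 0,"y": -0.1,"z": 0,"rx": 0,"ry": 0,"rz": 0,"fingers": 1},{"x": 0,"y": -0.14,"z": 0,"rx": 0,"ry": 0,"rz": 0,"fingers": 1},{"x": 0,"y": -0.17,"z": 0,"rx": 0,"ry": 0,"rz": 0,"fingers": 1}]'

```text
time_s: 8.07
tcp_pos: [0.4809, 0.4408, 0.183]
orientation: [-0.702, -0.077, 0.075, 0.704]
wrist_force: [1.5, 1.3, -2.1]
width: 0.714
```

```bash
python3 - <<'E'
from h import *
p,R,s=pose();print(s['wrist_force'])
plan([(.62,.1,.18,94.4,'over'),(.62,.1,.122,94.4,'down')])
E
```

```text
[ 1.50839743  1.26597279 -2.06793577]
t 8.1 q7 -0.41 tcp [0.4809 0.4408 0.183 ] yaw 12.3 w 0.714
over       rows 4 x 0.021 y 0.001 z -0.121 rx 0.0 ry -27.4 rz 0.1
over       rows 4 x -0.037 y 0.001 z -0.117 rx 0.0 ry -27.4 rz 0.1
over       rows 4 x -0.087 y 0.001 z -0.087 rx 0.0 ry -27.4 rz 0.1
down       rows 2 x 0.000 y 0.058 z -0.000 rx -0.0 ry 0.0 rz -0.0
```

jog_arm --moves '[{"x": 0.021,"y": 0.001,"z": -0.121,"rx": 0,"ry": -27.4,"rz": 0,"fingers": 1},{"x": 0.021,"y": 0.001,"z": -0.121,"rx": 0,"ry": -27.4,"rz": 0,"fingers": 1},{"x": 0.021,"y": 0.001,"z": -0.121,"rx": 0,"ry": -27.4,"rz": 0,"fingers": 1},{"x": 0.021,"y": 0.001,"z": -0.121,"rx": 0,"ry": -27.4,"rz": 0,"fingers": 1}]'

```text
time_s: 8.4
tcp_pos: [0.5315, 0.3152, 0.1791]
orientation: [0.668, 0.239, -0.237, -0.663]
wrist_force: [0.8, -2.7, -1.7]
width: 0.712
```

jog_arm --moves '[{"x": -0.037,"y": 0.001,"z": -0.117,"rx": 0,"ry": -27.4,"rz": 0,"fingers": 1},{"x": -0.037,"y": 0.001,"z": -0.117,"rx": 0,"ry": -27.4,"rz": 0,"fingers": 1},{"x": -0.037,"y": 0.001,"z": -0.117,"rx": 0,"ry": -27.4,"rz": 0,"fingers": 1},{"x": -0.037,"y": 0.001,"z": -0.117,"rx": 0,"ry": -27.4,"rz": 0,"fingers": 1}]'

```text
time_s: 8.73
tcp_pos: [0.577, 0.2009, 0.1778]
orientation: [0.593, 0.389, -0.389, -0.588]
wrist_force: [1.9, -3.0, -0.8]
width: 0.708
```

jog_arm --moves '[{"x": -0.087,"y": 0.001,"z": -0.087,"rx": 0,"ry": -27.4,"rz": 0,"fingers": 1},{"x": -0.087,"y": 0.001,"z": -0.087,"rx": 0,"ry": -27.4,"rz": 0,"fingers": 1},{"x": -0.087,"y": 0.001,"z": -0.087,"rx": 0,"ry": -27.4,"rz": 0,"fingers": 1},{"x": -0.087,"y": 0.001,"z": -0.087,"rx": 0,"ry": -27.4,"rz": 0,"fingers": 1},{"x": -0.087,"y": 0.001,"z": -0.087,"rx": 0,"ry": -27.4,"rz": 0,"fingers": 1}]'

```text
time_s: 9.15
tcp_pos: [0.6203, 0.094, 0.1764]
orientation: [0.481, 0.519, -0.519, -0.48]
wrist_force: [-1.2, 0.6, -2.3]
width: 0.707
```

```bash
python3 - <<'E'
from h import *
p,R,s=pose();print(s['wrist_force'])
im,d,c=look('scene','s2.png');W=cloud(d,c)
cv2.imwrite('pics/s2c.png',cv2.resize(im[180:340,190:430,::-1],None,fx=3,fy=3))
plan([(.619,.1005,.124,94.4,'down')])
E
```

```text
[-1.15092749  0.62917288 -2.34003552]
t 9.2 q7 1.44 tcp [0.6195 0.0973 0.1763] yaw 94.3 w 0.712
down       rows 2 x 0.003 y 0.052 z 0.000 rx 0.1 ry -0.1 rz 0.0
```

View pics/s2c.png

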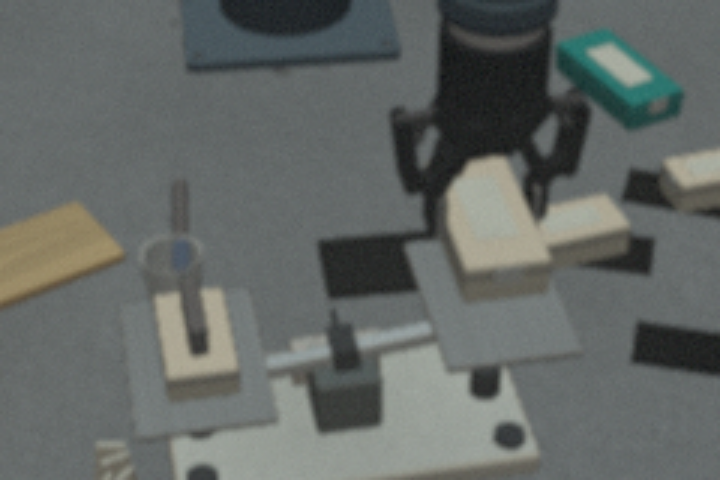

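Large is held above the raised +y pan (crop 495,230), and the reference is on the lower -y pan. Lowering and releasing.

jog_arm --moves '[{"x": 0.003,"y": 0.03,"z": 0,"rx": 0,"ry": 0,"rz": 0,"fingers": 1},{"x": 0.003,"y": 0.045,"z": 0,"rx": 0,"ry": 0,"rz": 0,"fingers": 1},{"x": 0.003,"y": 0.05,"z": 0,"rx": 0,"ry": 0,"rz": 0,"fingers": 1},{"x": 0.003,"y": 0.053,"z": 0,"rx": 0,"ry": 0,"rz": 0,"fingers": 1},{"x": 0.003,"y": 0.055,"z": 0,"rx": 0,"ry": 0,"rz": 0,"fingers": 1}]'

```text
time_s: 9.62
tcp_pos: [0.6188, 0.1032, 0.1211]
orientation: [0.48, 0.52, -0.519, -0.48]
wrist_force: [-0.9, 1.5, 0.3]
width: 0.708
```

jog_arm --moves '[{"x": 0,"y": 0,"z": 0,"rx": 0,"ry": 0,"rz": 0,"fingers": 1},{"x": 0,"y": 0,"z": 0,"rx": 0,"ry": 0,"rz": 0,"fingers": -1},{"x": 0,"y": 0,"z": 0,"rx": 0,"ry": 0,"rz": 0,"fingers": -1},{"x": 0,"y": -0.002,"z": 0,"rx": 0,"ry": 0,"rz": 0,"fingers": -1},{"x": 0,"y": -0.005,"z": 0,"rx": 0,"ry": 0,"rz": 0,"fingers": -1}]'

```text
time_s: 10.03
tcp_pos: [0.619, 0.1016, 0.1257]
orientation: [0.48, 0.519, -0.519, -0.48]
wrist_force: [0.0, -1.2, -0.5]
width: 1.004
```

jog_arm --moves '[{"x": 0,"y": -0.04,"z": 0,"rx": 0,"ry": 0,"rz": 0,"fingers": -1},{"x": 0,"y": -0.08,"z": 0,"rx": 0,"ry": 0,"rz": 0,"fingers": -1},{"x": 0,"y": -0.11,"z": 0,"rx": 0,"ry": 0,"rz": 0,"fingers": -1},{"x": 0,"y": -0.11,"z": 0,"rx": 0,"ry": 0,"rz": 0,"fingers": -1},{"x": 0,"y": -0.11,"z": 0,"rx": 0,"ry": 0,"rz": 0,"fingers": -1}]'

```text
time_s: 10.45
tcp_pos: [0.6203, 0.102, 0.2381]
orientation: [0.481, 0.521, -0.518, -0.479]
wrist_force: [-0.4, -0.1, 0.6]
width: 1.002
```

jog_arm --moves '[{"x": 0,"y": 0,"z": 0,"rx": 0,"ry": 0,"rz": 0,"fingers": -1},{"x": 0,"y": 0,"z": 0,"rx": 0,"ry": 0,"rz": 0,"fingers": -1},{"x": 0,"y": 0,"z": 0,"rx": 0,"ry": 0,"rz": 0,"fingers": -1},{"x": 0,"y": 0,"z": 0,"rx": 0,"ry": 0,"rz": 0,"fingers": -1},{"x": 0,"y": 0,"z": 0,"rx": 0,"ry": 0,"rz": 0,"fingers": -1}]'

```text
time_s: 10.87
tcp_pos: [0.6184, 0.1018, 0.2345]
orientation: [-0.479, -0.519, 0.52, 0.48]
wrist_force: [-0.6, 0.0, 0.4]
width: 1.002
```

jog_arm --moves '[{"x": 0,"y": 0,"z": 0,"rx": 0,"ry": 0,"rz": 0,"fingers": -1},{"x": 0,"y": 0,"z": 0,"rx": 0,"ry": 0,"rz": 0,"fingers": -1},{"x": 0,"y": 0,"z": 0,"rx": 0,"ry": 0,"rz": 0,"fingers": -1},{"x": 0,"y": 0,"z": 0,"rx": 0,"ry": 0,"rz": 0,"fingers": -1},{"x": 0,"y": 0,"z": 0,"rx": 0,"ry": 0,"rz": 0,"fingers": -1}]'

```text
time_s: 11.28
tcp_pos: [0.6188, 0.1019, 0.2353]
orientation: [0.48, 0.519, -0.519, -0.48]
wrist_force: [-1.0, -0.9, -0.5]
width: 0.996
```

jog_arm --moves '[{"x": 0,"y": 0,"z": 0,"rx": 0,"ry": 0,"rz": 0,"fingers": -1},{"x": 0,"y": 0,"z": 0,"rx": 0,"ry": 0,"rz": 0,"fingers": -1},{"x": 0,"y": 0,"z": 0,"rx": 0,"ry": 0,"rz": 0,"fingers": -1},{"x": 0,"y": 0,"z": 0,"rx": 0,"ry": 0,"rz": 0,"fingers": -1},{"x": 0,"y": 0,"z": 0,"rx": 0,"ry": 0,"rz": 0,"fingers": -1}]'

```text
time_s: 11.7
tcp_pos: [0.6187, 0.1019, 0.2353]
orientation: [0.48, 0.519, -0.519, -0.48]
wrist_force: [-0.1, -0.0, -0.5]
width: 0.995
```

```bash
cat >> h.py <<'E'
def weigh():
    im,d,c=look('scene','s_w.png');W=cloud(d,c)
    print('scene-L pan/case z',*blobs(W,(320,400,225,320),(.085,.17),60),sep='\n ')
    print('scene-R pan',*blobs(W,(220,290,240,330),(.085,.125),60),sep='\n ')
    im,d,c=look('wrist','w_w.png');W=cloud(d,c)
    print('wrist',*blobs(W,(0,640,0,480),(.118,.158),1500),sep='\n ')
    print('wrist refbar',*blobs(W,(0,640,0,480),(.138,.175),300),sep='\n ')
    print('wrist panlow',*blobs(W,(0,640,0,480),(.086,.1),1500),sep='\n ')
E
python3 - <<'E'
from h import *
weigh()
plan([(.619,.1005,.124,94.4,'down')])
E
```

```text
scene-L pan/case z
 ([352, 278], 2290, array([623.8,  90.5]), 2.6, 148.2, 126.3, 142.2)
scene-R pan
 ([255, 303], 1999, array([ 638. , -116.8]), 4.1, 150.1, 99.9, 92.9)
wrist
 ([321, 239], 18740, array([621.9, 102.9]), 5.9, 136.1, 76.1, 150.1)
 ([11, 243], 2076, array([ 641.2, -114.8]), -9.2, 74.5, 23.4, 130.3)
wrist refbar
 ([321, 240], 18436, array([620.5, 103.8]), 4.4, 132.8, 62.9, 150.1)
 ([4, 267], 350, array([ 648.1, -108. ]), -5.5, 31.1, 6.1, 141.5)
wrist panlow
 ([68, 216], 10209, array([ 635.8, -116.5]), 3.9, 145.0, 100.4, 92.0)
 ([198, 225], 2089, array([626.6,  14.2]), -86.5, 67.7, 30.3, 92.7)
t 11.8 q7 1.43 tcp [0.6187 0.1019 0.2353] yaw 94.6 w 1.004
down       rows 3 x -0.001 y 0.111 z -0.000 rx 0.0 ry 0.2 rz -0.0
```

Large stays up (case top at 150 mm, reference pan at 92 mm), so it is lighter and goes to refill. I'll look at both bases from above with the empty hand to get precise targets.

```bash
python3 - <<'E'
from h import *
plan([(.48,-.325,.26,28,'bases')])
E
```

```text
t 11.8 q7 1.43 tcp [0.6187 0.1019 0.2353] yaw 94.6 w 1.004
bases      rows 4 x -0.138 y -0.008 z 0.057 rx 0.0 ry 22.2 rz 0.0
bases      rows 4 x -0.150 y -0.008 z 0.001 rx 0.0 ry 22.2 rz 0.0
bases      rows 4 x -0.139 y -0.008 z -0.056 rx 0.0 ry 22.2 rz 0.0
```

jog_arm --moves '[{"x": -0.138,"y": -0.008,"z": 0.057,"rx": 0,"ry": 22.2,"rz": 0,"fingers": -1},{"x": -0.138,"y": -0.008,"z": 0.057,"rx": 0,"ry": 22.2,"rz": 0,"fingers": -1},{"x": -0.138,"y": -0.008,"z": 0.057,"rx": 0,"ry": 22.2,"rz": 0,"fingers": -1},{"x": -0.138,"y": -0.008,"z": 0.057,"rx": 0,"ry": 22.2,"rz": 0,"fingers": -1}]'

```text
time_s: 12.13
tcp_pos: [0.5713, -0.0455, 0.2437]
orientation: [0.574, 0.414, -0.415, -0.572]
wrist_force: [-0.4, -1.0, 0.2]
width: 1.002
```

jog_arm --moves '[{"x": -0.15,"y": -0.008,"z": 0.001,"rx": 0,"ry": 22.2,"rz": 0,"fingers": -1},{"x": -0.15,"y": -0.008,"z": 0.001,"rx": 0,"ry": 22.2,"rz": 0,"fingers": -1},{"x": -0.15,"y": -0.008,"z": 0.001,"rx": 0,"ry": 22.2,"rz": 0,"fingers": -1},{"x": -0.15,"y": -0.008,"z": 0.001,"rx": 0,"ry": 22.2,"rz": 0,"fingers": -1}]'

```text
time_s: 12.47
tcp_pos: [0.5245, -0.1879, 0.252]
orientation: [0.643, 0.296, -0.296, -0.641]
wrist_force: [0.0, -1.3, 0.0]
width: 1.002
```

jog_arm --moves '[{"x": -0.139,"y": -0.008,"z": -0.056,"rx": 0,"ry": 22.2,"rz": 0,"fingers": -1},{"x": -0.139,"y": -0.008,"z": -0.056,"rx": 0,"ry": 22.2,"rz": 0,"fingers": -1},{"x": -0.139,"y": -0.008,"z": -0.056,"rx": 0,"ry": 22.2,"rz": 0,"fingers": -1},{"x": -0.139,"y": -0.008,"z": -0.056,"rx": 0,"ry": 22.2,"rz": 0,"fingers": -1},{"x": -0.139,"y": -0.008,"z": -0.056,"rx": 0,"ry": 22.2,"rz": 0,"fingers": -1}]'

```text
time_s: 12.88
tcp_pos: [0.4769, -0.3326, 0.2602]
orientation: [0.689, 0.167, -0.168, -0.685]
wrist_force: [-0.4, 0.2, -0.2]
width: 1.0
```

jog_arm --moves '[{"x": 0,"y": 0,"z": 0,"rx": 0,"ry": 0,"rz": 0,"fingers": -1},{"x": 0,"y": 0,"z": 0,"rx": 0,"ry": 0,"rz": 0,"fingers": -1},{"x": 0,"y": 0,"z": 0,"rx": 0,"ry": 0,"rz": 0,"fingers": -1}]'

```text
time_s: 13.13
tcp_pos: [0.4813, -0.3236, 0.2591]
orientation: [-0.686, -0.172, 0.172, 0.686]
wrist_force: [0.2, 0.2, 0.6]
width: 1.0
```

```bash
python3 - <<'E'
from h import *
p,R,s=pose();print(p,np.degrees(np.arctan2(R[1,0],R[0,0])))
im,d,c=look('wrist','wb.png');W=cloud(d,c);np.savez('wb.npz',im=im,d=d,W=W,p=p,R=R)
hsv=cv2.cvtColor(im,cv2.COLOR_RGB2HSV)
m=((hsv[...,0]>8)&(hsv[...,0]<28)&(hsv[...,1]>60)&(np.abs(W[...,2]-.012)<.006)).astype(np.uint8)
q=cv2.morphologyEx(m,cv2.MORPH_OPEN,np.ones((15,15),np.uint8))
n,l,st,ce=cv2.connectedComponentsWithStats(q,connectivity=4)
for i in range(1,n):
    if st[i,4]>1000: print(ce[i],st[i,4],rect(W[l==i]))
print('handles',*blobs(W,(0,640,0,480),(.038,.075),150),sep='\n')
print('z',np.median(W[m>0][:,2]))
E
```

```text
[ 0.48126729 -0.32363957  0.25906802] 28.119432512133844
[275.92121649 109.88464311] 15257 (array([ 404.4, -271.7]), -62.4, 179.7, 89.7)
[355.08803879 266.79202586] 9280 (array([ 556.7, -379.2]), -57.5, 161.6, 89.5)
handles
([418, 18], 756, array([ 477.3, -142.7]), 29.0, 50.2, 26.6, 58.5)
([352, 200], 585, array([ 506.8, -301.6]), 32.9, 66.1, 8.3, 48.3)
([483, 317], 966, array([ 688.2, -343.6]), 51.7, 51.7, 15.9, 56.5)
([361, 350], 490, array([ 597.5, -442.6]), 32.4, 67.1, 8.9, 47.7)
([228, 445], 557, array([ 523.4, -629.9]), 17.1, 52.1, 7.3, 48.1)
z 0.012066046768897193
```

View pics/wb.png

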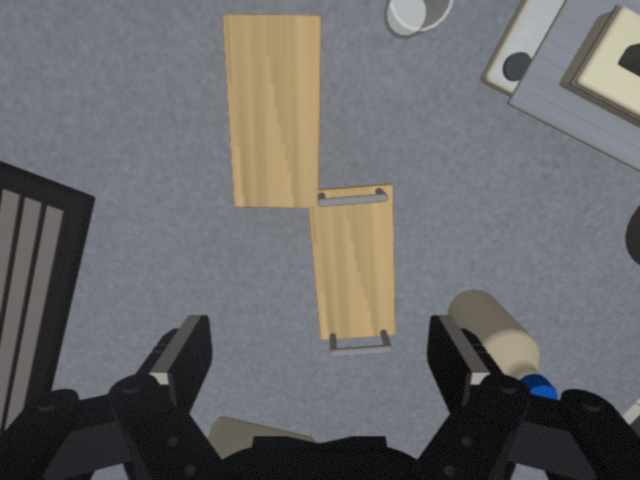

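The wrist view shows both boards clearly: refill at (276,110) and dispatch at (355,267) with its loops. Now back to pick up large.

```bash
python3 - <<'E'
from h import *
p,R=plan([(.6187,.1019,.235,94.5,'back'),(.6187,.1019,.127,94.5,'down'),(.6187,.1019,.215,94.5,'lift'),(.4022,-.2712,.20,27.6,'overrefill'),(.4022,-.2712,.05,27.6,'low')])
E
```

```text
t 13.2 q7 1.17 tcp [ 0.4813 -0.3237  0.2591] yaw 28.1 w 0.995
back       rows 4 x 0.107 y 0.008 z 0.104 rx -0.0 ry -22.1 rz 0.0
back       rows 4 x 0.138 y 0.008 z 0.055 rx -0.0 ry -22.1 rz 0.0
back       rows 4 x 0.149 y 0.008 z -0.001 rx -0.0 ry -22.1 rz 0.0
down       rows 3 x -0.000 y 0.108 z 0.000 rx 0.0 ry -0.0 rz 0.0
lift       rows 3 x 0.000 y -0.088 z 0.000 rx 0.0 ry 0.0 rz 0.0
overrefill rows 4 x -0.118 y 0.005 z 0.082 rx 0.0 ry 22.3 rz 0.0
overrefill rows 4 x -0.140 y 0.005 z 0.031 rx 0.0 ry 22.3 rz 0.0
overrefill rows 4 x -0.142 y 0.005 z -0.025 rx 0.0 ry 22.3 rz 0.0
low        rows 4 x 0.000 y 0.150 z -0.000 rx -0.0 ry -0.0 rz -0.0
```

jog_arm --moves '[{"x": 0.107,"y": 0.008,"z": 0.104,"rx": 0,"ry": -22.1,"rz": 0,"fingers": -1},{"x": 0.107,"y": 0.008,"z": 0.104,"rx": 0,"ry": -22.1,"rz": 0,"fingers": -1},{"x": 0.107,"y": 0.008,"z": 0.104,"rx": 0,"ry": -22.1,"rz": 0,"fingers": -1},{"x": 0.107,"y": 0.008,"z": 0.104,"rx": 0,"ry": -22.1,"rz": 0,"fingers": -1}]'

```text
time_s: 13.52
tcp_pos: [0.5278, -0.1767, 0.2511]
orientation: [-0.638, -0.304, 0.303, 0.64]
wrist_force: [0.7, 1.0, -0.1]
width: 1.0
```

jog_arm --moves '[{"x": 0.138,"y": 0.008,"z": 0.055,"rx": 0,"ry": -22.1,"rz": 0,"fingers": -1},{"x": 0.138,"y": 0.008,"z": 0.055,"rx": 0,"ry": -22.1,"rz": 0,"fingers": -1},{"x": 0.138,"y": 0.008,"z": 0.055,"rx": 0,"ry": -22.1,"rz": 0,"fingers": -1},{"x": 0.138,"y": 0.008,"z": 0.055,"rx": 0,"ry": -22.1,"rz": 0,"fingers": -1}]'

```text
time_s: 13.85
tcp_pos: [0.5735, -0.0349, 0.2432]
orientation: [-0.568, -0.421, 0.42, 0.569]
wrist_force: [1.2, -0.9, -0.1]
width: 0.998
```

jog_arm --moves '[{"x": 0.149,"y": 0.008,"z": -0.001,"rx": 0,"ry": -22.1,"rz": 0,"fingers": -1},{"x": 0.149,"y": 0.008,"z": -0.001,"rx": 0,"ry": -22.1,"rz": 0,"fingers": -1},{"x": 0.149,"y": 0.008,"z": -0.001,"rx": 0,"ry": -22.1,"rz": 0,"fingers": -1},{"x": 0.149,"y": 0.008,"z": -0.001,"rx": 0,"ry": -22.1,"rz": 0,"fingers": -1},{"x": 0.149,"y": 0.008,"z": -0.001,"rx": 0,"ry": -22.1,"rz": 0,"fingers": -1}]'

```text
time_s: 14.27
tcp_pos: [0.619, 0.1092, 0.2347]
orientation: [0.477, 0.522, -0.52, -0.479]
wrist_force: [-0.6, 0.0, -0.5]
width: 0.999
```

jog_arm --moves '[{"x": 0,"y": 0,"z": 0,"rx": 0,"ry": 0,"rz": 0,"fingers": -1},{"x": 0,"y": 0,"z": 0,"rx": 0,"ry": 0,"rz": 0,"fingers": -1},{"x": 0,"y": 0,"z": 0,"rx": 0,"ry": 0,"rz": 0,"fingers": -1}]'

```text
time_s: 14.52
tcp_pos: [0.619, 0.0977, 0.2354]
orientation: [-0.482, -0.517, 0.518, 0.481]
wrist_force: [0.8, -0.5, -0.3]
width: 0.999
```

```bash
python3 - <<'E'
from h import *
weigh()
p,R=plan([(.6187,.1019,.127,94.5,'down')])
E
```

```text
scene-L pan/case z
 ([352, 278], 2294, array([623.6,  90.1]), 2.5, 147.5, 126.3, 142.5)
scene-R pan
 ([255, 303], 1995, array([ 637.7, -116.7]), 4.0, 149.4, 100.1, 92.9)
wrist
 ([327, 239], 18674, array([622.8, 104.1]), 4.8, 137.5, 72.2, 150.1)
 ([15, 244], 2702, array([ 641.5, -115.5]), -9.9, 75.3, 24.7, 133.5)
wrist refbar
 ([328, 239], 18413, array([619.5, 103.2]), 4.2, 130.9, 63.0, 150.1)
 ([7, 260], 826, array([ 638.5, -109.2]), -6.9, 50.3, 11.0, 142.6)
wrist panlow
 ([72, 216], 10348, array([ 635.7, -116.5]), 3.9, 144.3, 100.5, 92.0)
 ([204, 226], 2107, array([626.3,  13.2]), -85.5, 70.4, 30.6, 92.7)
t 14.6 q7 1.43 tcp [0.6191 0.0976 0.2355] yaw 94.1 w 1.002
down       rows 3 x 0.004 y 0.109 z 0.000 rx 0.0 ry -0.4 rz -0.0
```

jog_arm --moves '[{"x": 0,"y": 0.06,"z": 0,"rx": 0,"ry": 0,"rz": 0,"fingers": -1},{"x": 0,"y": 0.09,"z": 0,"rx": 0,"ry": 0,"rz": 0,"fingers": -1},{"x": 0,"y": 0.108,"z": 0,"rx": 0,"ry": 0,"rz": 0,"fingers": -1},{"x": 0,"y": 0.108,"z": 0,"rx": 0,"ry": 0,"rz": 0,"fingers": -1},{"x": 0,"y": 0.108,"z": 0,"rx": 0,"ry": 0,"rz": 0,"fingers": -1}]'

```text
time_s: 15.03
tcp_pos: [0.6186, 0.0983, 0.1269]
orientation: [-0.481, -0.517, 0.519, 0.482]
wrist_force: [0.4, 0.8, 0.1]
width: 0.998
```

jog_arm --newtons 60 --moves '[{"x": 0,"y": 0,"z": 0,"rx": 0,"ry": 0,"rz": 0,"fingers": 1},{"x": 0,"y": 0,"z": 0,"rx": 0,"ry": 0,"rz": 0,"fingers": 1},{"x": 0,"y": 0,"z": 0,"rx": 0,"ry": 0,"rz": 0,"fingers": 1},{"x": 0,"y": 0,"z": 0,"rx": 0,"ry": 0,"rz": 0,"fingers": 1},{"x": 0,"y": 0,"z": 0,"rx": 0,"ry": 0,"rz": 0,"fingers": 1}]'

```text
time_s: 15.45
tcp_pos: [0.6203, 0.0994, 0.1286]
orientation: [0.482, 0.519, -0.517, -0.481]
wrist_force: [1.0, 0.9, -0.1]
width: 0.715
```

jog_arm --moves '[{"x": 0,"y": -0.02,"z": 0,"rx": 0,"ry": 0,"rz": 0,"fingers": 1},{"x": 0,"y": -0.05,"z": 0,"rx": 0,"ry": 0,"rz": 0,"fingers": 1},{"x": 0,"y": -0.085,"z": 0,"rx": 0,"ry": 0,"rz": 0,"fingers": 1},{"x": 0,"y": -0.09,"z": 0,"rx": 0,"ry": 0,"rz": 0,"fingers": 1},{"x": 0,"y": -0.09,"z": 0,"rx": 0,"ry": 0,"rz": 0,"fingers": 1}]'

```text
time_s: 15.87
tcp_pos: [0.6208, 0.0993, 0.2202]
orientation: [0.482, 0.52, -0.517, -0.48]
wrist_force: [-0.6, -0.1, -2.4]
width: 0.707
```

```bash
python3 - <<'E'
from h import *
p,R,s=pose();print(s['wrist_force'])
plan([(.4022,-.2712,.20,27.6,'overrefill'),(.4022,-.2712,.05,27.6,'low')])
E
```

```text
[-0.55471198 -0.07378304 -2.43394848]
t 15.9 q7 1.43 tcp [0.6208 0.0993 0.2202] yaw 94.2 w 0.707
overrefill rows 4 x -0.118 y 0.006 z 0.082 rx 0.1 ry 22.2 rz 0.1
overrefill rows 4 x -0.140 y 0.006 z 0.031 rx 0.1 ry 22.2 rz 0.1
overrefill rows 4 x -0.141 y 0.007 z -0.024 rx 0.1 ry 22.2 rz 0.1
low        rows 4 x 0.000 y 0.150 z 0.000 rx 0.0 ry -0.0 rz -0.0
```

jog_arm --moves '[{"x": -0.118,"y": 0.006,"z": 0.082,"rx": 0,"ry": 22.2,"rz": 0,"fingers": 1},{"x": -0.118,"y": 0.006,"z": 0.082,"rx": 0,"ry": 22.2,"rz": 0,"fingers": 1},{"x": -0.118,"y": 0.006,"z": 0.082,"rx": 0,"ry": 22.2,"rz": 0,"fingers": 1},{"x": -0.118,"y": 0.006,"z": 0.082,"rx": 0,"ry": 22.2,"rz": 0,"fingers": 1}]'

```text
time_s: 16.2
tcp_pos: [0.5416, -0.0304, 0.2093]
orientation: [-0.574, -0.41, 0.415, 0.575]
wrist_force: [0.3, -1.5, -2.5]
width: 0.705
```

jog_arm --moves '[{"x": -0.14,"y": 0.006,"z": 0.031,"rx": 0,"ry": 22.2,"rz": 0,"fingers": 1},{"x": -0.14,"y": 0.006,"z": 0.031,"rx": 0,"ry": 22.2,"rz": 0,"fingers": 1},{"x": -0.14,"y": 0.006,"z": 0.031,"rx": 0,"ry": 22.2,"rz": 0,"fingers": 1},{"x": -0.14,"y": 0.006,"z": 0.031,"rx": 0,"ry": 22.2,"rz": 0,"fingers": 1}]'

```text
time_s: 16.53
tcp_pos: [0.4688, -0.1529, 0.2038]
orientation: [-0.643, -0.293, 0.296, 0.643]
wrist_force: [0.9, -0.2, -0.9]
width: 0.703
```

jog_arm --moves '[{"x": -0.141,"y": 0.007,"z": -0.024,"rx": 0,"ry": 22.2,"rz": 0,"fingers": 1},{"x": -0.141,"y": 0.007,"z": -0.024,"rx": 0,"ry": 22.2,"rz": 0,"fingers": 1},{"x": -0.141,"y": 0.007,"z": -0.024,"rx": 0,"ry": 22.2,"rz": 0,"fingers": 1},{"x": -0.141,"y": 0.007,"z": -0.024,"rx": 0,"ry": 22.2,"rz": 0,"fingers": 1},{"x": -0.141,"y": 0.007,"z": -0.024,"rx": 0,"ry": 22.2,"rz": 0,"fingers": 1}]'

```text
time_s: 16.95
tcp_pos: [0.3967, -0.2754, 0.1972]
orientation: [0.687, 0.165, -0.168, -0.687]
wrist_force: [-0.7, 0.3, -2.0]
width: 0.704
```

jog_arm --moves '[{"x": 0,"y": 0.04,"z": 0,"rx": 0,"ry": 0,"rz": 0,"fingers": 1},{"x": 0,"y": 0.08,"z": 0,"rx": 0,"ry": 0,"rz": 0,"fingers": 1},{"x": 0,"y": 0.12,"z": 0,"rx": 0,"ry": 0,"rz": 0,"fingers": 1},{"x": 0,"y": 0.145,"z": 0,"rx": 0,"ry": 0,"rz": 0,"fingers": 1},{"x": 0,"y": 0.15,"z": 0,"rx": 0,"ry": 0,"rz": 0,"fingers": 1}]'

```text
time_s: 17.37
tcp_pos: [0.3977, -0.2684, 0.0436]
orientation: [-0.684, -0.167, 0.172, 0.689]
wrist_force: [-0.9, -0.1, -0.5]
width: 0.707
```

jog_arm --moves '[{"x": 0,"y": 0,"z": 0,"rx": 0,"ry": 0,"rz": 0,"fingers": 1},{"x": 0,"y": 0,"z": 0,"rx": 0,"ry": 0,"rz": 0,"fingers": 1},{"x": 0,"y": 0,"z": 0,"rx": 0,"ry": 0,"rz": 0,"fingers": 1},{"x": 0,"y": 0,"z": 0,"rx": 0,"ry": 0,"rz": 0,"fingers": 1},{"x": 0,"y": 0,"z": 0,"rx": 0,"ry": 0,"rz": 0,"fingers": 1}]'

```text
time_s: 17.78
tcp_pos: [0.402, -0.2719, 0.0496]
orientation: [0.687, 0.17, -0.168, -0.686]
wrist_force: [1.1, 0.5, -1.7]
width: 0.705
```

```bash
python3 - <<'E'
from h import *
p,R,s=pose();print(s['wrist_force'])
im,d,c=look('wrist','w5.png');W=cloud(d,c)
print('case',*blobs(W,(0,640,0,480),(.05,.09),1500),sep='\n')
print('board',*blobs(W,(0,640,0,480),(.007,.017),1500),sep='\n')
plan([(.403,-.2725,.0225,27.6,'low')])
E
```

```text
[ 1.11853977  0.48704812 -1.68593913]
case
([624, 97], 2698, array([ 455.7, -145.6]), -48.6, 41.0, 13.1, 56.9)
([319, 297], 50353, array([ 399.5, -264.8]), -62.2, 120.7, 88.2, 67.7)
board
([508, 19], 2499, array([ 413.6, -125.2]), -1.7, 38.5, 15.7, 14.9)
([323, 129], 10971, array([ 371.1, -207.9]), 27.1, 90.2, 35.6, 12.1)
t 17.8 q7 1.29 tcp [ 0.4018 -0.2717  0.0494] yaw 27.7 w 0.706
low        rows 1 x 0.001 y 0.027 z -0.001 rx 0.1 ry 0.1 rz 0.1
```

jog_arm --moves '[{"x": 0.001,"y": 0.015,"z": -0.001,"rx": 0,"ry": 0.1,"rz": 0,"fingers": 1},{"x": 0.001,"y": 0.02,"z": -0.001,"rx": 0,"ry": 0.1,"rz": 0,"fingers": 1},{"x": 0.001,"y": 0.0235,"z": -0.001,"rx": 0,"ry": 0.1,"rz": 0,"fingers": 1},{"x": 0.001,"y": 0.0235,"z": -0.001,"rx": 0,"ry": 0.1,"rz": 0,"fingers": 1},{"x": 0.001,"y": 0.0235,"z": -0.001,"rx": 0,"ry": 0.1,"rz": 0,"fingers": 1}]'

```text
time_s: 18.25
tcp_pos: [0.4023, -0.2716, 0.0261]
orientation: [-0.686, -0.169, 0.168, 0.687]
wrist_force: [-2.8, 3.1, 15.5]
width: 0.708
```

jog_arm --moves '[{"x": 0,"y": 0.001,"z": 0,"rx": 0,"ry": 0,"rz": 0,"fingers": 1},{"x": 0,"y": 0.001,"z": 0,"rx": 0,"ry": 0,"rz": 0,"fingers": 0.2},{"x": 0,"y": 0.001,"z": 0,"rx": 0,"ry": 0,"rz": 0,"fingers": -0.6},{"x": 0,"y": 0.001,"z": 0,"rx": 0,"ry": 0,"rz": 0,"fingers": -1},{"x": 0,"y": 0.001,"z": 0,"rx": 0,"ry": 0,"rz": 0,"fingers": -1}]'

```text
time_s: 18.67
tcp_pos: [0.4025, -0.272, 0.0241]
orientation: [0.687, 0.169, -0.168, -0.687]
wrist_force: [0.1, -0.2, 1.1]
width: 0.998
```

jog_arm --moves '[{"x": 0,"y": -0.02,"z": 0,"rx": 0,"ry": 0,"rz": 0,"fingers": -1},{"x": 0,"y": -0.06,"z": 0,"rx": 0,"ry": 0,"rz": 0,"fingers": -1},{"x": 0,"y": -0.1,"z": 0,"rx": 0,"ry": 0,"rz": 0,"fingers": -1},{"x": 0,"y": -0.14,"z": 0,"rx": 0,"ry": 0,"rz": 0,"fingers": -1},{"x": 0,"y": -0.18,"z": 0,"rx": 0,"ry": 0,"rz": 0,"fingers": -1}]'

```text
time_s: 19.08
tcp_pos: [0.4017, -0.2718, 0.2055]
orientation: [-0.687, -0.168, 0.169, 0.687]
wrist_force: [0.9, -0.1, -0.4]
width: 0.998
```

jog_arm --moves '[{"x": 0,"y": 0,"z": 0,"rx": 0,"ry": 0,"rz": 0,"fingers": -1},{"x": 0,"y": 0,"z": 0,"rx": 0,"ry": 0,"rz": 0,"fingers": -1},{"x": 0,"y": 0,"z": 0,"rx": 0,"ry": 0,"rz": 0,"fingers": -1},{"x": 0,"y": 0,"z": 0,"rx": 0,"ry": 0,"rz": 0,"fingers": -1}]'

```text
time_s: 19.42
tcp_pos: [0.4014, -0.2712, 0.2025]
orientation: [-0.686, -0.168, 0.169, 0.687]
wrist_force: [0.1, 0.2, -1.0]
width: 1.002
```

```bash
cat >> h.py <<'E'
def boards(name='wrist',box=(0,640,0,480),k=7):
    im,d,c=look(name,'b_%s.png'%name);W=cloud(d,c);hsv=cv2.cvtColor(im,cv2.COLOR_RGB2HSV)
    m=((hsv[...,0]>8)&(hsv[...,0]<28)&(hsv[...,1]>60)&(np.abs(W[...,2]-.012)<.006)).astype(np.uint8)
    q=cv2.morphologyEx(m,cv2.MORPH_OPEN,np.ones((k,k),np.uint8))
    n,l,st,ce=cv2.connectedComponentsWithStats(q,connectivity=4)
    for i in range(1,n):
        if st[i,4]>800: print('board part',ce[i].round(),st[i,4],rect(W[l==i]))
    return im,W
E
python3 - <<'E'
from h import *
p,R,s=pose();print(s['wrist_force'])
im,W=boards()
print('case',*blobs(W,(0,640,0,480),(.038,.05),1500),sep='\n')
plan([(.425,.2,.13,13,'third')])
E
```

```text
[ 0.14167255  0.23245378 -0.96834392]
board part [317. 139.] 4244 (array([ 384.9, -234.2]), -62.3, 94.4, 89.7)
board part [379. 343.] 11997 (array([ 502.6, -357.4]), -35.5, 286.9, 132.8)
board part [401. 291.] 1044 (array([ 508.7, -304.7]), 32.8, 54.1, 20.1)
case
([321, 214], 11340, array([ 402.9, -269.9]), -62.4, 131.9, 62.2, 44.1)
t 19.5 q7 1.15 tcp [ 0.4013 -0.2713  0.2024] yaw 27.6 w 1.000
third      rows 4 x 0.080 y 0.024 z 0.136 rx -0.0 ry 4.9 rz -0.0
third      rows 4 x 0.068 y 0.024 z 0.142 rx -0.0 ry 4.9 rz -0.0
third      rows 4 x 0.056 y 0.024 z 0.147 rx -0.0 ry 4.9 rz -0.0
```

View pics/b_wrist.png

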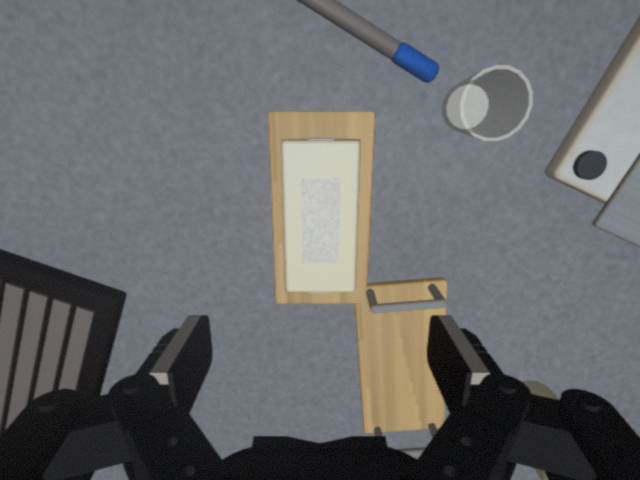

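```bash
python3 - <<'E'
from h import *
c=get_calibration('wrist');print(np.round(c['cam_to_world'],3).tolist())
im,d,c=look('top','t2.png');W=cloud(d,c)
print('top case',*blobs(W,(405,520,215,300),(.03,.055),100),sep='\n')
im,d,c=look('wrist');W=cloud(d,c)
# board outline incl. case, refill only: points in board axes
a=np.radians(-62.4);ex=np.array([np.cos(a),np.sin(a)]);ey=np.array([-ex[1],ex[0]])
D=W[...,:2]*1000-np.array([404.4,-271.7]);s=D@ex;t=D@ey
hsv=cv2.cvtColor(im,cv2.COLOR_RGB2HSV)
b=(np.abs(W[...,2]-.012)<.004)&(hsv[...,1]>60)
for lo in(-20,0,20):
    k=b&(np.abs(t-lo)<6)&(np.abs(s)<110);print('ends',np.percentile(s[k],[.5,99.5]).round(1))
for lo in(-50,-20,20,50):
    k=b&(np.abs(s-lo)<6)&(np.abs(t)<55);print('sides',np.percentile(t[k],[.5,99.5]).round(1))
E
```

```text
[[0.887, 0.439, 0.143, 0.365], [0.462, -0.843, -0.277, -0.199], [-0.002, 0.312, -0.95, 0.345], [0.0, 0.0, 0.0, 1.0]]
top case
([460, 259], 1561, array([ 400.1, -267.4]), -62.4, 125.4, 63.2, 44.0)
ends [-89.3  89.3]
ends [-89.3  89.4]
ends [-89.2  89.3]
sides [-44.6  44.3]
sides [-44.4  44.5]
sides [-44.6  44.3]
sides [-44.2  44.5]
```

Large sits on refill within about 2 mm of centre and square to it (wrist view 321,214). Next is third.

jog_arm --moves '[{"x": 0.08,"y": 0.024,"z": 0.136,"rx": 0,"ry": 4.9,"rz": 0,"fingers": -1},{"x": 0.08,"y": 0.024,"z": 0.136,"rx": 0,"ry": 4.9,"rz": 0,"fingers": -1},{"x": 0.08,"y": 0.024,"z": 0.136,"rx": 0,"ry": 4.9,"rz": 0,"fingers": -1},{"x": 0.08,"y": 0.024,"z": 0.136,"rx": 0,"ry": 4.9,"rz": 0,"fingers": -1}]'

```text
time_s: 19.9
tcp_pos: [0.4095, -0.1118, 0.1787]
orientation: [-0.693, -0.138, 0.14, 0.694]
wrist_force: [0.8, -0.3, 1.0]
width: 0.997
```

jog_arm --moves '[{"x": 0.068,"y": 0.024,"z": 0.142,"rx": 0,"ry": 4.9,"rz": 0,"fingers": -1},{"x": 0.068,"y": 0.024,"z": 0.142,"rx": 0,"ry": 4.9,"rz": 0,"fingers": -1},{"x": 0.068,"y": 0.024,"z": 0.142,"rx": 0,"ry": 4.9,"rz": 0,"fingers": -1},{"x": 0.068,"y": 0.024,"z": 0.142,"rx": 0,"ry": 4.9,"rz": 0,"fingers": -1}]'

```text
time_s: 20.23
tcp_pos: [0.4176, 0.0457, 0.1549]
orientation: [-0.698, -0.109, 0.11, 0.699]
wrist_force: [-0.4, 0.3, -0.2]
width: 0.999
```

jog_arm --moves '[{"x": 0.063,"y": 0.024,"z": 0.155,"rx": 0,"ry": 4.9,"rz": 0,"fingers": -1},{"x": 0.063,"y": 0.024,"z": 0.155,"rx": 0,"ry": 4.9,"rz": 0,"fingers": -1},{"x": 0.063,"y": 0.024,"z": 0.155,"rx": 0,"ry": 4.9,"rz": 0,"fingers": -1},{"x": 0.063,"y": 0.024,"z": 0.155,"rx": 0,"ry": 4.9,"rz": 0,"fingers": -1},{"x": 0.063,"y": 0.024,"z": 0.155,"rx": 0,"ry": 4.9,"rz": 0,"fingers": -1}]'

```text
time_s: 20.65
tcp_pos: [0.4303, 0.2184, 0.1304]
orientation: [-0.701, -0.083, 0.083, 0.703]
wrist_force: [-0.2, -0.4, 0.1]
width: 1.004
```

jog_arm --moves '[{"x": 0,"y": 0,"z": 0,"rx": 0,"ry": 0,"rz": 0,"fingers": -1},{"x": 0,"y": 0,"z": 0,"rx": 0,"ry": 0,"rz": 0,"fingers": -1},{"x": 0,"y": 0,"z": 0,"rx": 0,"ry": 0,"rz": 0,"fingers": -1},{"x": 0,"y": 0,"z": 0,"rx": 0,"ry": 0,"rz": 0,"fingers": -1},{"x": 0,"y": 0,"z": 0,"rx": 0,"ry": 0,"rz": 0,"fingers": -1}]'

```text
time_s: 21.07
tcp_pos: [0.4314, 0.2084, 0.1319]
orientation: [0.703, 0.078, -0.078, -0.703]
wrist_force: [0.5, 0.2, 0.3]
width: 0.997
```

```bash
python3 - <<'E'
from h import *
im,d,c=look('wrist','w6.png');W=cloud(d,c)
print('case',*blobs(W,(0,640,0,480),(.027,.042),1500),sep='\n')
im,d,c=look('top','t3.png');W=cloud(d,c)
print('top large',*blobs(W,(405,520,215,300),(.03,.055),100),sep='\n')
print('ref',*blobs(W,(260,430,100,205),(.130,.18),20),sep='\n')
plan([(.43,.2085,.015,13,'down')])
E
```

```text
case
([32, 16], 2298, array([241.4, 306.3]), 20.8, 44.8, 17.3, 31.9)
([267, 29], 4607, array([374.4, 327.7]), 13.5, 45.7, 30.3, 35.1)
([321, 238], 9717, array([432.9, 209.8]), -76.8, 94.8, 50.9, 35.1)
top large
([462, 258], 1679, array([ 401.9, -270.4]), -62.1, 133.3, 63.2, 44.0)
ref
([398, 145], 204, array([ 633.1, -117. ]), 3.5, 59.9, 14.8, 143.5)
t 21.2 q7 -0.17 tcp [0.4313 0.209  0.132 ] yaw 12.8 w 1.001
down       rows 3 x -0.001 y 0.117 z -0.000 rx -0.0 ry -0.2 rz 0.0
```

jog_arm --moves '[{"x": 0,"y": 0.06,"z": 0,"rx": 0,"ry": -0.4,"rz": 0,"fingers": -1},{"x": 0,"y": 0.1,"z": 0,"rx": 0,"ry": -0.4,"rz": 0,"fingers": -1},{"x": 0,"y": 0.117,"z": 0,"rx": 0,"ry": -0.4,"rz": 0,"fingers": -1},{"x": 0,"y": 0.117,"z": 0,"rx": 0,"ry": -0.4,"rz": 0,"fingers": -1},{"x": 0,"y": 0.117,"z": 0,"rx": 0,"ry": -0.4,"rz": 0,"fingers": 1}]'

```text
time_s: 21.58
tcp_pos: [0.4301, 0.2087, 0.0141]
orientation: [0.703, 0.08, -0.083, -0.702]
wrist_force: [0.7, 0.5, 1.1]
width: 0.887
```

jog_arm --newtons 60 --moves '[{"x": 0,"y": 0,"z": 0,"rx": 0,"ry": 0,"rz": 0,"fingers": 1},{"x": 0,"y": 0,"z": 0,"rx": 0,"ry": 0,"rz": 0,"fingers": 1},{"x": 0,"y": 0,"z": 0,"rx": 0,"ry": 0,"rz": 0,"fingers": 1},{"x": 0,"y": 0,"z": 0,"rx": 0,"ry": 0,"rz": 0,"fingers": 1},{"x": 0,"y": 0,"z": 0,"rx": 0,"ry": 0,"rz": 0,"fingers": 1}]'

```text
time_s: 22.0
tcp_pos: [0.4329, 0.2106, 0.0174]
orientation: [-0.702, -0.083, 0.08, 0.703]
wrist_force: [0.4, -1.2, 5.9]
width: 0.57
```

jog_arm --moves '[{"x": 0,"y": -0.03,"z": 0,"rx": 0,"ry": 0,"rz": 0,"fingers": 1},{"x": 0,"y": -0.06,"z": 0,"rx": 0,"ry": 0,"rz": 0,"fingers": 1},{"x": 0,"y": -0.1,"z": 0,"rx": 0,"ry": 0,"rz": 0,"fingers": 1},{"x": 0,"y": -0.14,"z": 0,"rx": 0,"ry": 0,"rz": 0,"fingers": 1},{"x": 0,"y": -0.17,"z": 0,"rx": 0,"ry": 0,"rz": 0,"fingers": 1}]'

```text
time_s: 22.42
tcp_pos: [0.4322, 0.2101, 0.1897]
orientation: [-0.701, -0.083, 0.08, 0.703]
wrist_force: [1.7, 0.1, -1.7]
width: 0.568
```

```bash
python3 - <<'E'
from h import *
p,R,s=pose();print(s['wrist_force'])
plan([(.619,.1005,.19,94.4,'over'),(.619,.1005,.129,94.4,'down')])
E
```

```text
[ 1.66475466  0.06606268 -1.66556399]
t 22.4 q7 -0.20 tcp [0.4322 0.2101 0.1897] yaw 13.2 w 0.568
over       rows 4 x 0.052 y 0.000 z -0.050 rx 0.0 ry -27.1 rz 0.1
over       rows 4 x 0.024 y -0.000 z -0.068 rx 0.0 ry -27.1 rz 0.1
over       rows 4 x -0.010 y -0.000 z -0.072 rx 0.0 ry -27.1 rz 0.1
down       rows 2 x 0.000 y 0.061 z 0.000 rx 0.0 ry -0.0 rz 0.0
```

jog_arm --moves '[{"x": 0.052,"y": 0,"z": -0.05,"rx": 0,"ry": -27.1,"rz": 0,"fingers": 1},{"x": 0.052,"y": 0,"z": -0.05,"rx": 0,"ry": -27.1,"rz": 0,"fingers": 1},{"x": 0.052,"y": 0,"z": -0.05,"rx": 0,"ry": -27.1,"rz": 0,"fingers": 1},{"x": 0.052,"y": 0,"z": -0.05,"rx": 0,"ry": -27.1,"rz": 0,"fingers": 1}]'

```text
time_s: 22.75
tcp_pos: [0.4954, 0.1715, 0.1873]
orientation: [0.664, 0.246, -0.243, -0.663]
wrist_force: [-1.6, 0.5, -1.4]
width: 0.571
```

jog_arm --moves '[{"x": 0.024,"y": 0,"z": -0.068,"rx": 0,"ry": -27.1,"rz": 0,"fingers": 1},{"x": 0.024,"y": 0,"z": -0.068,"rx": 0,"ry": -27.1,"rz": 0,"fingers": 1},{"x": 0.024,"y": 0,"z": -0.068,"rx": 0,"ry": -27.1,"rz": 0,"fingers": 1},{"x": 0.024,"y": 0,"z": -0.068,"rx": 0,"ry": -27.1,"rz": 0,"fingers": 1}]'

```text
time_s: 23.08
tcp_pos: [0.5575, 0.1347, 0.187]
orientation: [0.588, 0.394, -0.392, -0.587]
wrist_force: [-1.0, -0.1, -2.0]
width: 0.571
```

jog_arm --moves '[{"x": -0.01,"y": 0,"z": -0.072,"rx": 0,"ry": -27.1,"rz": 0,"fingers": 1},{"x": -0.01,"y": 0,"z": -0.072,"rx": 0,"ry": -27.1,"rz": 0,"fingers": 1},{"x": -0.01,"y": 0,"z": -0.072,"rx": 0,"ry": -27.1,"rz": 0,"fingers": 1},{"x": -0.01,"y": 0,"z": -0.072,"rx": 0,"ry": -27.1,"rz": 0,"fingers": 1},{"x": -0.01,"y": 0,"z": -0.072,"rx": 0,"ry": -27.1,"rz": 0,"fingers": 1}]'

```text
time_s: 23.5
tcp_pos: [0.6188, 0.0991, 0.1867]
orientation: [0.48, 0.521, -0.519, -0.479]
wrist_force: [0.7, 0.0, -2.1]
width: 0.563
```

jog_arm --moves '[{"x": 0,"y": 0,"z": 0,"rx": 0,"ry": 0,"rz": 0,"fingers": 1},{"x": 0,"y": 0,"z": 0,"rx": 0,"ry": 0,"rz": 0,"fingers": 1},{"x": 0,"y": 0,"z": 0,"rx": 0,"ry": 0,"rz": 0,"fingers": 1},{"x": 0,"y": 0,"z": 0,"rx": 0,"ry": 0,"rz": 0,"fingers": 1}]'

```text
time_s: 23.83
tcp_pos: [0.6181, 0.1003, 0.1852]
orientation: [0.48, 0.519, -0.519, -0.48]
wrist_force: [0.5, 0.1, -1.6]
width: 0.567
```

```bash
python3 - <<'E'
from h import *
p,R,s=pose();print(s['wrist_force'])
im,d,c=look('wrist','w7.png');W=cloud(d,c)
print('held',*blobs(W,(150,500,50,420),(.165,.23),1500),sep='\n')
im,d,c=look('top','t3.png');W=cloud(d,c)
print('ref',*blobs(W,(260,430,100,205),(.130,.16),20),sep='\n')
plan([(.619,.1005,.130,94.4,'down')])
E
```

```text
[ 0.51847077  0.13622928 -1.57191549]
held
([319, 317], 32498, array([615.2, 100.5]), 4.0, 86.1, 76.1, 202.9)
ref
([398, 144], 206, array([ 633. , -116.7]), 5.8, 59.5, 14.6, 143.8)
t 23.9 q7 1.42 tcp [0.6181 0.1002 0.1849] yaw 94.5 w 0.571
down       rows 2 x 0.000 y 0.055 z -0.001 rx 0.0 ry 0.1 rz -0.0
```

jog_arm --moves '[{"x": 0,"y": 0.03,"z": 0,"rx": 0,"ry": 0,"rz": 0,"fingers": 1},{"x": 0,"y": 0.045,"z": 0,"rx": 0,"ry": 0,"rz": 0,"fingers": 1},{"x": 0,"y": 0.052,"z": 0,"rx": 0,"ry": 0,"rz": 0,"fingers": 1},{"x": 0,"y": 0.055,"z": 0,"rx": 0,"ry": 0,"rz": 0,"fingers": 1},{"x": 0,"y": 0.055,"z": 0,"rx": 0,"ry": 0,"rz": 0,"fingers": 1}]'

```text
time_s: 24.35
tcp_pos: [0.618, 0.0999, 0.1297]
orientation: [-0.48, -0.519, 0.52, 0.48]
wrist_force: [-0.6, -0.8, -0.1]
width: 0.566
```

jog_arm --moves '[{"x": 0,"y": 0,"z": 0,"rx": 0,"ry": 0,"rz": 0,"fingers": 1},{"x": 0,"y": 0,"z": 0,"rx": 0,"ry": 0,"rz": 0,"fingers": 0},{"x": 0,"y": 0,"z": 0,"rx": 0,"ry": 0,"rz": 0,"fingers": -1},{"x": 0,"y": -0.002,"z": 0,"rx": 0,"ry": 0,"rz": 0,"fingers": -1},{"x": 0,"y": -0.005,"z": 0,"rx": 0,"ry": 0,"rz": 0,"fingers": -1}]'

```text
time_s: 24.77
tcp_pos: [0.6186, 0.0999, 0.1353]
orientation: [0.48, 0.52, -0.519, -0.48]
wrist_force: [0.2, -0.7, -0.1]
width: 0.966
```

jog_arm --moves '[{"x": 0,"y": -0.03,"z": 0,"rx": 0,"ry": 0,"rz": 0,"fingers": -1},{"x": 0,"y": -0.07,"z": 0,"rx": 0,"ry": 0,"rz": 0,"fingers": -1},{"x": 0,"y": -0.1,"z": 0,"rx": 0,"ry": 0,"rz": 0,"fingers": -1},{"x": 0,"y": -0.1,"z": 0,"rx": 0,"ry": 0,"rz": 0,"fingers": -1},{"x": 0,"y": -0.1,"z": 0,"rx": 0,"ry": 0,"rz": 0,"fingers": -1}]'

```text
time_s: 25.18
tcp_pos: [0.6199, 0.1002, 0.2376]
orientation: [0.481, 0.521, -0.518, -0.479]
wrist_force: [0.4, 0.1, -0.3]
width: 1.005
```

jog_arm --moves '[{"x": 0,"y": 0,"z": 0,"rx": 0,"ry": 0,"rz": 0,"fingers": -1},{"x": 0,"y": 0,"z": 0,"rx": 0,"ry": 0,"rz": 0,"fingers": -1},{"x": 0,"y": 0,"z": 0,"rx": 0,"ry": 0,"rz": 0,"fingers": -1},{"x": 0,"y": 0,"z": 0,"rx": 0,"ry": 0,"rz": 0,"fingers": -1},{"x": 0,"y": 0,"z": 0,"rx": 0,"ry": 0,"rz": 0,"fingers": -1}]'

```text
time_s: 25.6
tcp_pos: [0.6179, 0.0998, 0.234]
orientation: [-0.479, -0.519, 0.52, 0.48]
wrist_force: [0.1, 0.5, 0.2]
width: 1.0
```

jog_arm --moves '[{"x": 0,"y": 0,"z": 0,"rx": 0,"ry": 0,"rz": 0,"fingers": -1},{"x": 0,"y": 0,"z": 0,"rx": 0,"ry": 0,"rz": 0,"fingers": -1},{"x": 0,"y": 0,"z": 0,"rx": 0,"ry": 0,"rz": 0,"fingers": -1},{"x": 0,"y": 0,"z": 0,"rx": 0,"ry": 0,"rz": 0,"fingers": -1},{"x": 0,"y": 0,"z": 0,"rx": 0,"ry": 0,"rz": 0,"fingers": -1}]'

```text
time_s: 26.02
tcp_pos: [0.6182, 0.0999, 0.2348]
orientation: [0.48, 0.519, -0.519, -0.48]
wrist_force: [-0.1, -0.9, -0.4]
width: 1.0
```

jog_arm --moves '[{"x": 0,"y": 0,"z": 0,"rx": 0,"ry": 0,"rz": 0,"fingers": -1},{"x": 0,"y": 0,"z": 0,"rx": 0,"ry": 0,"rz": 0,"fingers": -1},{"x": 0,"y": 0,"z": 0,"rx": 0,"ry": 0,"rz": 0,"fingers": -1},{"x": 0,"y": 0,"z": 0,"rx": 0,"ry": 0,"rz": 0,"fingers": -1},{"x": 0,"y": 0,"z": 0,"rx": 0,"ry": 0,"rz": 0,"fingers": -1}]'

```text
time_s: 26.43
tcp_pos: [0.6182, 0.1, 0.2348]
orientation: [0.48, 0.519, -0.519, -0.48]
wrist_force: [-0.9, -0.2, -0.7]
width: 0.999
```

```bash
python3 - <<'E'
from h import *
weigh()
im,d,c=look('wrist','w8.png');W=cloud(d,c)
print('w90-130',*blobs(W,(0,640,0,480),(.105,.135),1500),sep='\n')
print('w140-',*blobs(W,(0,640,0,480),(.14,.16),300),sep='\n')
plan([(.619,.1005,.130,94.4,'down')])
E
```

```text
scene-L pan/case z
 ([352, 280], 2120, array([621.9,  89.6]), 4.5, 150.3, 125.6, 119.5)
scene-R pan
 ([255, 303], 2004, array([ 637.4, -116.7]), 4.0, 149.8, 100.1, 92.8)
wrist
 ([320, 245], 11014, array([628.7, 102.5]), 4.5, 110.9, 60.8, 150.1)
 ([13, 244], 2305, array([ 641.9, -116.1]), -9.9, 75.8, 25.9, 131.4)
wrist refbar
 ([320, 246], 10626, array([620.6, 100.9]), 4.6, 94.6, 51.3, 150.1)
 ([5, 266], 483, array([ 645.7, -108.7]), -5.4, 37.0, 6.9, 141.9)
wrist panlow
 ([69, 216], 10330, array([ 635.7, -116.5]), 3.5, 145.3, 100.7, 92.0)
 ([201, 226], 2106, array([626. ,  14.3]), -85.2, 68.0, 30.5, 92.6)
w90-130
([322, 214], 15786, array([620.3, 102.1]), 4.3, 145.3, 100.2, 118.1)
([35, 230], 7117, array([ 633.3, -112.9]), 1.7, 93.7, 51.9, 117.9)
w140-
([320, 246], 10600, array([620.6, 100.9]), 4.6, 94.2, 51.4, 150.1)
([4, 269], 369, array([ 646.9, -108.7]), -5.7, 34.1, 6.7, 142.6)
t 26.6 q7 1.42 tcp [0.6182 0.0999 0.2348] yaw 94.5 w 1.003
down       rows 3 x 0.001 y 0.105 z -0.001 rx -0.0 ry 0.1 rz -0.0
```

Third also stays up (top at 150 mm, reference pan at 92 mm), so it is lighter and goes to refill.

jog_arm --moves '[{"x": 0,"y": 0.06,"z": 0,"rx": 0,"ry": 0,"rz": 0,"fingers": -1},{"x": 0,"y": 0.09,"z": 0,"rx": 0,"ry": 0,"rz": 0,"fingers": -1},{"x": 0,"y": 0.104,"z": 0,"rx": 0,"ry": 0,"rz": 0,"fingers": -1},{"x": 0,"y": 0.104,"z": 0,"rx": 0,"ry": 0,"rz": 0,"fingers": -1},{"x": 0,"y": 0.104,"z": 0,"rx": 0,"ry": 0,"rz": 0,"fingers": -1}]'

```text
time_s: 27.0
tcp_pos: [0.6178, 0.0998, 0.1303]
orientation: [-0.479, -0.519, 0.52, 0.48]
wrist_force: [0.3, -0.5, 0.7]
width: 1.005
```

jog_arm --newtons 60 --moves '[{"x": 0,"y": 0,"z": 0,"rx": 0,"ry": 0,"rz": 0,"fingers": 1},{"x": 0,"y": 0,"z": 0,"rx": 0,"ry": 0,"rz": 0,"fingers": 1},{"x": 0,"y": 0,"z": 0,"rx": 0,"ry": 0,"rz": 0,"fingers": 1},{"x": 0,"y": 0,"z": 0,"rx": 0,"ry": 0,"rz": 0,"fingers": 1},{"x": 0,"y": 0,"z": 0,"rx": 0,"ry": 0,"rz": 0,"fingers": 1}]'

```text
time_s: 27.42
tcp_pos: [0.6193, 0.1, 0.132]
orientation: [0.48, 0.52, -0.519, -0.479]
wrist_force: [1.6, 0.2, 0.8]
width: 0.567
```

jog_arm --moves '[{"x": 0,"y": 0,"z": 0,"rx": 0,"ry": 0,"rz": 0,"fingers": 1},{"x": 0,"y": -0.02,"z": 0,"rx": 0,"ry": 0,"rz": 0,"fingers": 1},{"x": 0,"y": -0.05,"z": 0,"rx": 0,"ry": 0,"rz": 0,"fingers": 1},{"x": 0,"y": -0.085,"z": 0,"rx": 0,"ry": 0,"rz": 0,"fingers": 1},{"x": 0,"y": -0.09,"z": 0,"rx": 0,"ry": 0,"rz": 0,"fingers": 1}]'

```text
time_s: 27.83
tcp_pos: [0.621, 0.1004, 0.2266]
orientation: [0.481, 0.522, -0.517, -0.478]
wrist_force: [0.8, 0.1, -0.6]
width: 0.571
```

```bash
python3 - <<'E'
from h import *
p,R,s=pose();print(s['wrist_force'])
plan([(.4029,-.2714,.20,27.6,'overrefill'),(.4029,-.2714,.085,27.6,'low')])
E
```

```text
[ 0.84789723  0.11596584 -0.64051189]
t 27.8 q7 1.42 tcp [0.621  0.1004 0.2266] yaw 94.5 w 0.571
overrefill rows 4 x -0.118 y 0.008 z 0.082 rx 0.1 ry 22.3 rz 0.1
overrefill rows 4 x -0.140 y 0.008 z 0.031 rx 0.1 ry 22.3 rz 0.1
overrefill rows 4 x -0.142 y 0.009 z -0.024 rx 0.1 ry 22.3 rz 0.1
low        rows 3 x -0.000 y 0.115 z 0.000 rx -0.0 ry -0.0 rz 0.0
```

jog_arm --moves '[{"x": -0.118,"y": 0.006,"z": 0.082,"rx": 0,"ry": 22.3,"rz": 0,"fingers": 1},{"x": -0.118,"y": 0.006,"z": 0.082,"rx": 0,"ry": 22.3,"rz": 0,"fingers": 1},{"x": -0.118,"y": 0.006,"z": 0.082,"rx": 0,"ry": 22.3,"rz": 0,"fingers": 1},{"x": -0.118,"y": 0.006,"z": 0.082,"rx": 0,"ry": 22.3,"rz": 0,"fingers": 1}]'

```text
time_s: 28.17
tcp_pos: [0.5421, -0.03, 0.2141]
orientation: [0.574, 0.412, -0.415, -0.573]
wrist_force: [-0.6, -0.5, -1.7]
width: 0.566
```

jog_arm --moves '[{"x": -0.14,"y": 0.006,"z": 0.031,"rx": 0,"ry": 22.3,"rz": 0,"fingers": 1},{"x": -0.14,"y": 0.006,"z": 0.031,"rx": 0,"ry": 22.3,"rz": 0,"fingers": 1},{"x": -0.14,"y": 0.006,"z": 0.031,"rx": 0,"ry": 22.3,"rz": 0,"fingers": 1},{"x": -0.14,"y": 0.006,"z": 0.031,"rx": 0,"ry": 22.3,"rz": 0,"fingers": 1}]'

```text
time_s: 28.5
tcp_pos: [0.4697, -0.153, 0.2084]
orientation: [0.643, 0.294, -0.296, -0.643]
wrist_force: [0.2, -0.2, -0.7]
width: 0.565
```

jog_arm --moves '[{"x": -0.141,"y": 0.007,"z": -0.024,"rx": 0,"ry": 22.3,"rz": 0,"fingers": 1},{"x": -0.141,"y": 0.007,"z": -0.024,"rx": 0,"ry": 22.3,"rz": 0,"fingers": 1},{"x": -0.141,"y": 0.007,"z": -0.024,"rx": 0,"ry": 22.3,"rz": 0,"fingers": 1},{"x": -0.141,"y": 0.007,"z": -0.024,"rx": 0,"ry": 22.3,"rz": 0,"fingers": 1},{"x": -0.141,"y": 0.007,"z": -0.024,"rx": 0,"ry": 22.3,"rz": 0,"fingers": 1}]'

```text
time_s: 28.92
tcp_pos: [0.3977, -0.2758, 0.2016]
orientation: [0.688, 0.165, -0.167, -0.687]
wrist_force: [0.2, 0.1, -0.7]
width: 0.567
```

jog_arm --moves '[{"x": 0,"y": 0.04,"z": 0,"rx": 0,"ry": 0,"rz": 0,"fingers": 1},{"x": 0,"y": 0.08,"z": 0,"rx": 0,"ry": 0,"rz": 0,"fingers": 1},{"x": 0,"y": 0.11,"z": 0,"rx": 0,"ry": 0,"rz": 0,"fingers": 1},{"x": 0,"y": 0.115,"z": 0,"rx": 0,"ry": 0,"rz": 0,"fingers": 1},{"x": 0,"y": 0.115,"z": 0,"rx": 0,"ry": 0,"rz": 0,"fingers": 1}]'

```text
time_s: 29.33
tcp_pos: [0.4002, -0.2701, 0.0854]
orientation: [-0.685, -0.168, 0.171, 0.688]
wrist_force: [-0.2, -0.6, -1.1]
width: 0.568
```

jog_arm --moves '[{"x": 0,"y": 0,"z": 0,"rx": 0,"ry": 0,"rz": 0,"fingers": 1},{"x": 0,"y": 0,"z": 0,"rx": 0,"ry": 0,"rz": 0,"fingers": 1},{"x": 0,"y": 0,"z": 0,"rx": 0,"ry": 0,"rz": 0,"fingers": 1},{"x": 0,"y": 0,"z": 0,"rx": 0,"ry": 0,"rz": 0,"fingers": 1},{"x": 0,"y": 0,"z": 0,"rx": 0,"ry": 0,"rz": 0,"fingers": 1}]'

```text
time_s: 29.75
tcp_pos: [0.402, -0.2717, 0.0878]
orientation: [0.687, 0.17, -0.168, -0.686]
wrist_force: [-0.4, -0.4, -2.3]
width: 0.566
```

```bash
cat >> h.py <<'E'
REFILL=(np.array([404.4,-271.7]),-62.4); DISP=(np.array([552.2,-372.1]),-57.2)
def held(base,zlo,zhi,L):
    """end of held case along the board axis s, sides t, from the wrist camera"""
    im,d,c=look('wrist','held.png');W=cloud(d,c)
    a=np.radians(base[1]);ex=np.array([np.cos(a),np.sin(a)]);ey=np.array([-ex[1],ex[0]])
    D=W[...,:2]*1000-base[0];s=D@ex;t=D@ey;Z=W[...,2]*1000
    k=(Z>zlo)&(Z<zhi)&(np.abs(t)<12)&(np.abs(s)<90);print('top z %.1f s-range'%np.median(Z[k]),np.percentile(s[k],[.3,1,99,99.7]).round(1),'want ±%.1f'%(L/2))
    for q in(-1,1):
        for lo in(L/2-6,L/2-14):
            k=(Z>zlo)&(Z<zhi)&(np.abs(s-q*lo)<4)&(np.abs(t)<50)
            if k.sum()>50: print(' at s',q*lo,'t-range',np.percentile(t[k],[.5,99.5]).round(1))
E
python3 - <<'E'
from h import *
p,R,s=pose();print(s['wrist_force'])
held(REFILL,95,115,92)
plan([(.4029,-.2714,.057,27.6,'low')])
E
```

```text
[-0.37940515 -0.43716905 -2.336528  ]
top z 104.7 s-range [-48.1 -47.9  42.2  43.7] want ±46.0
 at s -40.0 t-range [-25.8  23.5]
 at s -32.0 t-range [-25.7  23.3]
 at s 40.0 t-range [-25.5  23.2]
 at s 32.0 t-range [-25.7  23.3]
t 29.8 q7 1.24 tcp [ 0.4018 -0.2717  0.0875] yaw 27.7 w 0.564
low        rows 1 x 0.001 y 0.031 z -0.000 rx 0.1 ry 0.1 rz 0.1
```

jog_arm --moves '[{"x": 0.001,"y": 0.015,"z": -0.002,"rx": 0,"ry": 0.1,"rz": 0,"fingers": 1},{"x": 0.001,"y": 0.024,"z": -0.002,"rx": 0,"ry": 0.1,"rz": 0,"fingers": 1},{"x": 0.001,"y": 0.0285,"z": -0.002,"rx": 0,"ry": 0.1,"rz": 0,"fingers": 1},{"x": 0.001,"y": 0.0285,"z": -0.002,"rx": 0,"ry": 0.1,"rz": 0,"fingers": 1},{"x": 0.001,"y": 0.029,"z": -0.002,"rx": 0,"ry": 0.1,"rz": 0,"fingers": 1}]'

```text
time_s: 30.22
tcp_pos: [0.4029, -0.2725, 0.0592]
orientation: [-0.686, -0.168, 0.168, 0.687]
wrist_force: [-6.2, 6.0, 31.4]
width: 0.565
```

jog_arm --moves '[{"x": 0,"y": 0,"z": 0,"rx": 0,"ry": 0,"rz": 0,"fingers": 1},{"x": 0,"y": 0,"z": 0,"rx": 0,"ry": 0,"rz": 0,"fingers": 0.2},{"x": 0,"y": 0,"z": 0,"rx": 0,"ry": 0,"rz": 0,"fingers": -0.6},{"x": 0,"y": 0,"z": 0,"rx": 0,"ry": 0,"rz": 0,"fingers": -1},{"x": 0,"y": 0,"z": 0,"rx": 0,"ry": 0,"rz": 0,"fingers": -1}]'

```text
time_s: 30.63
tcp_pos: [0.4031, -0.2728, 0.0578]
orientation: [0.687, 0.168, -0.168, -0.687]
wrist_force: [-0.0, 0.1, -0.3]
width: 0.96
```

jog_arm --moves '[{"x": 0,"y": -0.02,"z": 0,"rx": 0,"ry": 0,"rz": 0,"fingers": -1},{"x": 0,"y": -0.05,"z": 0,"rx": 0,"ry": 0,"rz": 0,"fingers": -1},{"x": 0,"y": -0.09,"z": 0,"rx": 0,"ry": 0,"rz": 0,"fingers": -1},{"x": 0,"y": -0.13,"z": 0,"rx": 0,"ry": 0,"rz": 0,"fingers": -1},{"x": 0,"y": -0.15,"z": 0,"rx": 0,"ry": 0,"rz": 0,"fingers": -1}]'

```text
time_s: 31.05
tcp_pos: [0.4043, -0.274, 0.2117]
orientation: [0.688, 0.169, -0.167, -0.686]
wrist_force: [1.6, -1.2, 1.0]
width: 1.004
```

jog_arm --moves '[{"x": 0,"y": 0,"z": 0,"rx": 0,"ry": 0,"rz": 0,"fingers": -1},{"x": 0,"y": 0,"z": 0,"rx": 0,"ry": 0,"rz": 0,"fingers": -1},{"x": 0,"y": 0,"z": 0,"rx": 0,"ry": 0,"rz": 0,"fingers": -1},{"x": 0,"y": 0,"z": 0,"rx": 0,"ry": 0,"rz": 0,"fingers": -1}]'

```text
time_s: 31.38
tcp_pos: [0.4022, -0.2722, 0.2063]
orientation: [-0.686, -0.168, 0.169, 0.687]
wrist_force: [-0.4, 0.5, -0.6]
width: 0.997
```

```bash
python3 - <<'E'
from h import *
im,d,c=look('wrist','w9.png');W=cloud(d,c)
print('third',*blobs(W,(0,640,0,480),(.068,.085),1500),sep='\n')
print('large',*blobs(W,(0,640,0,480),(.036,.052),1500),sep='\n')
im,d,c=look('top','t4.png');W=cloud(d,c)
print('small',*blobs(W,(160,215,250,295),(.025,.045),100),sep='\n')
print('ref',*blobs(W,(260,430,100,205),(.130,.16),20),sep='\n')
plan([(.3687,.3495,.13,10.5,'small')])
E
```

```text
third
([321, 228], 7732, array([ 404.1, -272.3]), -62.5, 94.7, 51.1, 76.1)
large
([319, 167], 3080, array([ 399.7, -263.3]), -62.1, 117.5, 63.1, 43.9)
small
([188, 272], 644, array([368.8, 348.4]), -80.1, 76.3, 45.0, 34.7)
ref
([398, 144], 202, array([ 633.1, -116.9]), 4.2, 59.8, 14.5, 143.7)
t 31.5 q7 1.14 tcp [ 0.4023 -0.2724  0.2065] yaw 27.5 w 0.999
small      rows 4 x 0.064 y 0.019 z 0.142 rx -0.0 ry 4.3 rz -0.0
small      rows 4 x 0.054 y 0.019 z 0.146 rx -0.0 ry 4.3 rz -0.0
small      rows 4 x 0.043 y 0.019 z 0.150 rx -0.0 ry 4.3 rz -0.0
small      rows 4 x 0.032 y 0.019 z 0.152 rx -0.0 ry 4.3 rz -0.0
```

jog_arm --moves '[{"x": 0.064,"y": 0.019,"z": 0.142,"rx": 0,"ry": 4.3,"rz": 0,"fingers": -1},{"x": 0.064,"y": 0.019,"z": 0.142,"rx": 0,"ry": 4.3,"rz": 0,"fingers": -1},{"x": 0.064,"y": 0.019,"z": 0.142,"rx": 0,"ry": 4.3,"rz": 0,"fingers": -1},{"x": 0.064,"y": 0.019,"z": 0.142,"rx": 0,"ry": 4.3,"rz": 0,"fingers": -1}]'

```text
time_s: 31.82
tcp_pos: [0.3928, -0.1145, 0.1877]
orientation: [-0.692, -0.142, 0.144, 0.693]
wrist_force: [0.7, 0.9, 0.3]
width: 1.003
```

jog_arm --moves '[{"x": 0.054,"y": 0.019,"z": 0.146,"rx": 0,"ry": 4.3,"rz": 0,"fingers": -1},{"x": 0.054,"y": 0.019,"z": 0.146,"rx": 0,"ry": 4.3,"rz": 0,"fingers": -1},{"x": 0.054,"y": 0.019,"z": 0.146,"rx": 0,"ry": 4.3,"rz": 0,"fingers": -1},{"x": 0.054,"y": 0.019,"z": 0.146,"rx": 0,"ry": 4.3,"rz": 0,"fingers": -1}]'

```text
time_s: 32.15
tcp_pos: [0.385, 0.041, 0.169]
orientation: [-0.697, -0.117, 0.117, 0.698]
wrist_force: [0.5, 0.8, -0.4]
width: 1.002
```

jog_arm --moves '[{"x": 0.043,"y": 0.019,"z": 0.15,"rx": 0,"ry": 4.3,"rz": 0,"fingers": -1},{"x": 0.043,"y": 0.019,"z": 0.15,"rx": 0,"ry": 4.3,"rz": 0,"fingers": -1},{"x": 0.043,"y": 0.019,"z": 0.15,"rx": 0,"ry": 4.3,"rz": 0,"fingers": -1},{"x": 0.043,"y": 0.019,"z": 0.15,"rx": 0,"ry": 4.3,"rz": 0,"fingers": -1}]'

```text
time_s: 32.48
tcp_pos: [0.377, 0.1971, 0.1499]
orientation: [-0.701, -0.091, 0.091, 0.701]
wrist_force: [1.0, 0.1, -0.8]
width: 0.997
```

jog_arm --moves '[{"x": 0.032,"y": 0.019,"z": 0.152,"rx": 0,"ry": 4.3,"rz": 0,"fingers": -1},{"x": 0.032,"y": 0.019,"z": 0.152,"rx": 0,"ry": 4.3,"rz": 0,"fingers": -1},{"x": 0.032,"y": 0.019,"z": 0.152,"rx": 0,"ry": 4.3,"rz": 0,"fingers": -1},{"x": 0.032,"y": 0.019,"z": 0.152,"rx": 0,"ry": 4.3,"rz": 0,"fingers": -1},{"x": 0.032,"y": 0.019,"z": 0.152,"rx": 0,"ry": 4.3,"rz": 0,"fingers": -1}]'

```text
time_s: 32.9
tcp_pos: [0.3683, 0.3565, 0.1305]
orientation: [-0.703, -0.067, 0.067, 0.705]
wrist_force: [-0.6, 0.2, 0.5]
width: 1.002
```

jog_arm --moves '[{"x": 0,"y": 0,"z": 0,"rx": 0,"ry": 0,"rz": 0,"fingers": -1},{"x": 0,"y": 0,"z": 0,"rx": 0,"ry": 0,"rz": 0,"fingers": -1},{"x": 0,"y": 0,"z": 0,"rx": 0,"ry": 0,"rz": 0,"fingers": -1},{"x": 0,"y": 0,"z": 0,"rx": 0,"ry": 0,"rz": 0,"fingers": -1},{"x": 0,"y": 0,"z": 0,"rx": 0,"ry": 0,"rz": 0,"fingers": -1}]'

```text
time_s: 33.32
tcp_pos: [0.371, 0.348, 0.1319]
orientation: [0.704, 0.063, -0.063, -0.704]
wrist_force: [-0.9, -0.6, 0.2]
width: 0.999
```

```bash
python3 - <<'E'
from h import *
im,d,c=look('wrist','w10.png');W=cloud(d,c)
print('case',*blobs(W,(0,640,0,480),(.027,.042),1500),sep='\n')
plan([(.3685,.349,.016,10.5,'down')])
E
```

```text
case
([238, 47], 13502, array([296.8, 468.6]), -34.3, 98.4, 62.1, 32.2)
([317, 238], 6812, array([370.2, 349.9]), -79.6, 75.7, 45.1, 35.0)
([72, 245], 13159, array([198.8, 314.2]), 22.0, 119.0, 62.4, 32.1)
t 33.4 q7 -0.59 tcp [0.3709 0.3483 0.1319] yaw 10.3 w 1.006
down       rows 3 x -0.002 y 0.116 z 0.001 rx 0.0 ry -0.2 rz 0.0
```

jog_arm --moves '[{"x": -0.002,"y": 0.06,"z": 0.001,"rx": 0,"ry": 0,"rz": 0,"fingers": -1},{"x": -0.002,"y": 0.1,"z": 0.001,"rx": 0,"ry": 0,"rz": 0,"fingers": -1},{"x": -0.002,"y": 0.115,"z": 0.001,"rx": 0,"ry": 0,"rz": 0,"fingers": -1},{"x": -0.002,"y": 0.115,"z": 0.001,"rx": 0,"ry": 0,"rz": 0,"fingers": -1},{"x": -0.002,"y": 0.115,"z": 0.001,"rx": 0,"ry": 0,"rz": 0,"fingers": 1}]'

```text
time_s: 33.78
tcp_pos: [0.3678, 0.3485, 0.0162]
orientation: [0.705, 0.063, -0.064, -0.703]
wrist_force: [-1.1, -0.1, 0.9]
width: 0.884
```

jog_arm --newtons 60 --moves '[{"x": 0,"y": 0,"z": 0,"rx": 0,"ry": 0,"rz": 0,"fingers": 1},{"x": 0,"y": 0,"z": 0,"rx": 0,"ry": 0,"rz": 0,"fingers": 1},{"x": 0,"y": 0,"z": 0,"rx": 0,"ry": 0,"rz": 0,"fingers": 1},{"x": 0,"y": 0,"z": 0,"rx": 0,"ry": 0,"rz": 0,"fingers": 1},{"x": 0,"y": 0,"z": 0,"rx": 0,"ry": 0,"rz": 0,"fingers": 1}]'

```text
time_s: 34.2
tcp_pos: [0.3699, 0.3511, 0.0193]
orientation: [-0.703, -0.065, 0.063, 0.705]
wrist_force: [-0.5, -0.8, 8.1]
width: 0.501
```

jog_arm --moves '[{"x": 0,"y": -0.03,"z": 0,"rx": 0,"ry": 0,"rz": 0,"fingers": 1},{"x": 0,"y": -0.06,"z": 0,"rx": 0,"ry": 0,"rz": 0,"fingers": 1},{"x": 0,"y": -0.1,"z": 0,"rx": 0,"ry": 0,"rz": 0,"fingers": 1},{"x": 0,"y": -0.14,"z": 0,"rx": 0,"ry": 0,"rz": 0,"fingers": 1},{"x": 0,"y": -0.17,"z": 0,"rx": 0,"ry": 0,"rz": 0,"fingers": 1}]'

```text
time_s: 34.62
tcp_pos: [0.3693, 0.3504, 0.1915]
orientation: [-0.703, -0.065, 0.062, 0.705]
wrist_force: [0.9, 1.1, -1.0]
width: 0.498
```

```bash
python3 - <<'E'
from h import *
p,R,s=pose();print(s['wrist_force'])
plan([(.619,.1005,.19,94.4,'over')])
E
```

```text
[ 0.94156645  1.06774771 -0.9629052 ]
t 34.6 q7 -0.61 tcp [0.3693 0.3504 0.1915] yaw 10.3 w 0.498
over       rows 4 x 0.067 y 0.000 z -0.097 rx 0.0 ry -28.0 rz 0.1
over       rows 4 x 0.014 y 0.000 z -0.117 rx 0.0 ry -28.0 rz 0.1
over       rows 4 x -0.043 y 0.000 z -0.110 rx 0.0 ry -28.0 rz 0.1
```

jog_arm --moves '[{"x": 0.067,"y": 0,"z": -0.097,"rx": 0,"ry": -28,"rz": 0,"fingers": 1},{"x": 0.067,"y": 0,"z": -0.097,"rx": 0,"ry": -28,"rz": 0,"fingers": 1},{"x": 0.067,"y": 0,"z": -0.097,"rx": 0,"ry": -28,"rz": 0,"fingers": 1},{"x": 0.067,"y": 0,"z": -0.097,"rx": 0,"ry": -28,"rz": 0,"fingers": 1}]'

```text
time_s: 34.95
tcp_pos: [0.4575, 0.2599, 0.189]
orientation: [0.672, 0.226, -0.222, -0.67]
wrist_force: [0.9, -0.8, -1.3]
width: 0.495
```

jog_arm --moves '[{"x": 0.014,"y": 0,"z": -0.117,"rx": 0,"ry": -28,"rz": 0,"fingers": 1},{"x": 0.014,"y": 0,"z": -0.117,"rx": 0,"ry": -28,"rz": 0,"fingers": 1},{"x": 0.014,"y": 0,"z": -0.117,"rx": 0,"ry": -28,"rz": 0,"fingers": 1},{"x": 0.014,"y": 0,"z": -0.117,"rx": 0,"ry": -28,"rz": 0,"fingers": 1}]'

```text
time_s: 35.28
tcp_pos: [0.5396, 0.1728, 0.1888]
orientation: [0.6, 0.379, -0.376, -0.596]
wrist_force: [0.8, -1.2, -1.6]
width: 0.499
```

jog_arm --moves '[{"x": -0.043,"y": 0,"z": -0.11,"rx": 0,"ry": -28,"rz": 0,"fingers": 1},{"x": -0.043,"y": 0,"z": -0.11,"rx": 0,"ry": -28,"rz": 0,"fingers": 1},{"x": -0.043,"y": 0,"z": -0.11,"rx": 0,"ry": -28,"rz": 0,"fingers": 1},{"x": -0.043,"y": 0,"z": -0.11,"rx": 0,"ry": -28,"rz": 0,"fingers": 1},{"x": -0.043,"y": 0,"z": -0.11,"rx": 0,"ry": -28,"rz": 0,"fingers": 1}]'

```text
time_s: 35.7
tcp_pos: [0.6162, 0.0923, 0.1881]
orientation: [0.489, 0.512, -0.511, -0.487]
wrist_force: [-0.4, 0.9, -1.8]
width: 0.497
```

jog_arm --moves '[{"x": 0,"y": 0,"z": 0,"rx": 0,"ry": 0,"rz": 0,"fingers": 1},{"x": 0,"y": 0,"z": 0,"rx": 0,"ry": 0,"rz": 0,"fingers": 1},{"x": 0,"y": 0,"z": 0,"rx": 0,"ry": 0,"rz": 0,"fingers": 1},{"x": 0,"y": 0,"z": 0,"rx": 0,"ry": 0,"rz": 0,"fingers": 1}]'

```text
time_s: 36.03
tcp_pos: [0.6141, 0.0971, 0.1872]
orientation: [0.488, 0.512, -0.512, -0.488]
wrist_force: [-0.2, 0.3, -1.6]
width: 0.498
```

```bash
python3 - <<'E'
from h import *
p,R,s=pose();print(s['wrist_force'])
im,d,c=look('wrist','w11.png');W=cloud(d,c)
print('held',*blobs(W,(150,500,50,420),(.165,.23),1500),sep='\n')
im,d,c=look('top','t5.png');W=cloud(d,c)
print('ref',*blobs(W,(260,430,100,205),(.130,.16),20),sep='\n')
plan([(.619,.1005,.132,94.4,'down')])
E
```

```text
[-0.17006231  0.28048886 -1.57510989]
held
([319, 325], 25281, array([615.2,  97.7]), 3.0, 74.0, 70.2, 203.0)
ref
([398, 144], 210, array([ 633. , -116.8]), 2.7, 59.9, 14.7, 143.5)
t 36.1 q7 1.35 tcp [0.6143 0.0966 0.187 ] yaw 92.8 w 0.497
down       rows 2 x 0.004 y 0.055 z -0.005 rx 0.0 ry -1.6 rz 0.0
```

jog_arm --moves '[{"x": 0.004,"y": 0.03,"z": -0.005,"rx": 0,"ry": -1.6,"rz": 0,"fingers": 1},{"x": 0.004,"y": 0.045,"z": -0.005,"rx": 0,"ry": -1.6,"rz": 0,"fingers": 1},{"x": 0.004,"y": 0.051,"z": -0.005,"rx": 0,"ry": -1.6,"rz": 0,"fingers": 1},{"x": 0.004,"y": 0.054,"z": -0.005,"rx": 0,"ry": -1.6,"rz": 0,"fingers": 1},{"x": 0.004,"y": 0.054,"z": -0.005,"rx": 0,"ry": -1.6,"rz": 0,"fingers": 1}]'

```text
time_s: 36.55
tcp_pos: [0.6192, 0.1001, 0.1328]
orientation: [-0.48, -0.518, 0.519, 0.481]
wrist_force: [-1.9, 1.3, 0.8]
width: 0.496
```

jog_arm --moves '[{"x": 0,"y": 0,"z": 0,"rx": 0,"ry": 0,"rz": 0,"fingers": 1},{"x": 0,"y": 0,"z": 0,"rx": 0,"ry": 0,"rz": 0,"fingers": 0},{"x": 0,"y": 0,"z": 0,"rx": 0,"ry": 0,"rz": 0,"fingers": -1},{"x": 0,"y": -0.002,"z": 0,"rx": 0,"ry": 0,"rz": 0,"fingers": -1},{"x": 0,"y": -0.005,"z": 0,"rx": 0,"ry": 0,"rz": 0,"fingers": -1}]'

```text
time_s: 36.97
tcp_pos: [0.6199, 0.0999, 0.1383]
orientation: [0.481, 0.519, -0.518, -0.48]
wrist_force: [0.4, -0.2, 0.0]
width: 0.898
```

jog_arm --moves '[{"x": 0,"y": -0.03,"z": 0,"rx": 0,"ry": 0,"rz": 0,"fingers": -1},{"x": 0,"y": -0.07,"z": 0,"rx": 0,"ry": 0,"rz": 0,"fingers": -1},{"x": 0,"y": -0.1,"z": 0,"rx": 0,"ry": 0,"rz": 0,"fingers": -1},{"x": 0,"y": -0.1,"z": 0,"rx": 0,"ry": 0,"rz": 0,"fingers": -1},{"x": 0,"y": -0.1,"z": 0,"rx": 0,"ry": 0,"rz": 0,"fingers": -1}]'

```text
time_s: 37.38
tcp_pos: [0.6211, 0.1002, 0.2406]
orientation: [0.482, 0.52, -0.517, -0.479]
wrist_force: [-0.5, -1.0, -0.2]
width: 0.996
```

jog_arm --moves '[{"x": 0,"y": 0,"z": 0,"rx": 0,"ry": 0,"rz": 0,"fingers": -1},{"x": 0,"y": 0,"z": 0,"rx": 0,"ry": 0,"rz": 0,"fingers": -1},{"x": 0,"y": 0,"z": 0,"rx": 0,"ry": 0,"rz": 0,"fingers": -1},{"x": 0,"y": 0,"z": 0,"rx": 0,"ry": 0,"rz": 0,"fingers": -1},{"x": 0,"y": 0,"z": 0,"rx": 0,"ry": 0,"rz": 0,"fingers": -1}]'

```text
time_s: 37.8
tcp_pos: [0.6191, 0.0999, 0.237]
orientation: [-0.48, -0.518, 0.519, 0.481]
wrist_force: [-1.3, 0.3, 0.0]
width: 1.0
```

jog_arm --moves '[{"x": 0,"y": 0,"z": 0,"rx": 0,"ry": 0,"rz": 0,"fingers": -1},{"x": 0,"y": 0,"z": 0,"rx": 0,"ry": 0,"rz": 0,"fingers": -1},{"x": 0,"y": 0,"z": 0,"rx": 0,"ry": 0,"rz": 0,"fingers": -1},{"x": 0,"y": 0,"z": 0,"rx": 0,"ry": 0,"rz": 0,"fingers": -1},{"x": 0,"y": 0,"z": 0,"rx": 0,"ry": 0,"rz": 0,"fingers": -1}]'

```text
time_s: 38.22
tcp_pos: [0.6195, 0.0999, 0.2378]
orientation: [0.481, 0.519, -0.519, -0.481]
wrist_force: [0.1, 0.3, 0.8]
width: 0.999
```

jog_arm --moves '[{"x": 0,"y": 0,"z": 0,"rx": 0,"ry": 0,"rz": 0,"fingers": -1},{"x": 0,"y": 0,"z": 0,"rx": 0,"ry": 0,"rz": 0,"fingers": -1},{"x": 0,"y": 0,"z": 0,"rx": 0,"ry": 0,"rz": 0,"fingers": -1},{"x": 0,"y": 0,"z": 0,"rx": 0,"ry": 0,"rz": 0,"fingers": -1},{"x": 0,"y": 0,"z": 0,"rx": 0,"ry": 0,"rz": 0,"fingers": -1}]'

```text
time_s: 38.63
tcp_pos: [0.6195, 0.0999, 0.2378]
orientation: [-0.481, -0.519, 0.519, 0.481]
wrist_force: [0.2, 0.9, -0.1]
width: 0.997
```

```bash
python3 - <<'E'
from h import *
weigh()
im,d,c=look('wrist','w12.png');W=cloud(d,c)
for zr in((.086,.1),(.105,.13),(.115,.13),(.14,.16)): print(zr,*blobs(W,(0,640,0,480),zr,700),sep='\n')
plan([(.619,.1005,.130,94.4,'down')])
E
```

```text
scene-L pan/case z
 ([352, 281], 2051, array([622.6,  89.5]), 3.7, 151.2, 126.6, 118.5)
scene-R pan
 ([255, 303], 2005, array([ 637.6, -116.9]), 4.3, 149.3, 99.9, 92.8)
wrist
 ([320, 245], 7642, array([630.2, 101.5]), 5.2, 91.4, 51.8, 150.0)
 ([14, 241], 2544, array([ 640.3, -114.2]), -6.2, 72.6, 20.2, 132.8)
wrist refbar
 ([319, 247], 7317, array([622.2, 100.8]), 4.4, 75.2, 45.3, 150.1)
 ([6, 259], 719, array([ 641. , -108.7]), -8.0, 47.3, 10.2, 142.3)
wrist panlow
 ([71, 214], 10208, array([ 635.7, -117. ]), 4.0, 144.1, 101.2, 92.0)
 ([202, 224], 2075, array([626.2,  12.9]), -85.4, 70.1, 30.5, 92.7)
(0.086, 0.1)
([71, 214], 10216, array([ 635.7, -116.6]), 3.9, 144.4, 100.9, 92.0)
([202, 224], 2068, array([626.3,  14.2]), -85.7, 67.6, 30.5, 92.6)
(0.105, 0.13)
([322, 216], 18626, array([620.4, 102. ]), 4.1, 145.6, 100.3, 118.1)
([39, 227], 6636, array([ 633.4, -113.4]), 2.8, 93.2, 52.4, 117.8)
(0.115, 0.13)
([322, 216], 18622, array([620.4, 102. ]), 4.1, 145.6, 100.3, 118.1)
([35, 229], 5336, array([ 633.9, -115. ]), 4.2, 91.3, 51.4, 118.0)
(0.14, 0.16)
([319, 247], 7300, array([622.1, 100.9]), 4.2, 75.2, 45.4, 150.1)
t 38.8 q7 1.38 tcp [0.6195 0.0999 0.2378] yaw 94.4 w 0.997
down       rows 3 x 0.001 y 0.108 z 0.000 rx 0.0 ry -0.0 rz -0.0
```

Small is lighter too (left pan at 118 mm, reference pan at 92 mm), so it also goes to refill.

jog_arm --moves '[{"x": 0,"y": 0.06,"z": -0.002,"rx": 0,"ry": 0,"rz": 0,"fingers": -1},{"x": 0,"y": 0.09,"z": -0.002,"rx": 0,"ry": 0,"rz": 0,"fingers": -1},{"x": 0,"y": 0.103,"z": -0.002,"rx": 0,"ry": 0,"rz": 0,"fingers": -1},{"x": 0,"y": 0.103,"z": -0.002,"rx": 0,"ry": 0,"rz": 0,"fingers": -1},{"x": 0,"y": 0.103,"z": -0.002,"rx": 0,"ry": 0,"rz": 0,"fingers": -1}]'

```text
time_s: 39.2
tcp_pos: [0.6211, 0.1, 0.1344]
orientation: [-0.48, -0.518, 0.519, 0.481]
wrist_force: [0.8, -0.3, 0.5]
width: 1.0
```

jog_arm --newtons 60 --moves '[{"x": 0,"y": 0,"z": 0,"rx": 0,"ry": 0,"rz": 0,"fingers": 1},{"x": 0,"y": 0,"z": 0,"rx": 0,"ry": 0,"rz": 0,"fingers": 1},{"x": 0,"y": 0,"z": 0,"rx": 0,"ry": 0,"rz": 0,"fingers": 1},{"x": 0,"y": 0,"z": 0,"rx": 0,"ry": 0,"rz": 0,"fingers": 1},{"x": 0,"y": 0,"z": 0,"rx": 0,"ry": 0,"rz": 0,"fingers": 1}]'

```text
time_s: 39.62
tcp_pos: [0.6224, 0.1002, 0.1359]
orientation: [0.481, 0.519, -0.518, -0.48]
wrist_force: [1.3, -0.2, 0.7]
width: 0.495
```

jog_arm --moves '[{"x": 0,"y": 0,"z": 0,"rx": 0,"ry": 0,"rz": 0,"fingers": 1},{"x": 0,"y": -0.02,"z": 0,"rx": 0,"ry": 0,"rz": 0,"fingers": 1},{"x": 0,"y": -0.05,"z": 0,"rx": 0,"ry": 0,"rz": 0,"fingers": 1},{"x": 0,"y": -0.085,"z": 0,"rx": 0,"ry": 0,"rz": 0,"fingers": 1},{"x": 0,"y": -0.09,"z": 0,"rx": 0,"ry": 0,"rz": 0,"fingers": 1}]'

```text
time_s: 40.03
tcp_pos: [0.6244, 0.1008, 0.2307]
orientation: [0.482, 0.521, -0.516, -0.479]
wrist_force: [0.9, 1.1, -0.1]
width: 0.496
```

```bash
python3 - <<'E'
from h import *
p,R,s=pose();print(s['wrist_force'])
plan([(.403,-.272,.21,27.6,'overrefill')])
E
```

```text
[ 0.91889895  1.12311307 -0.05471043]
t 40.0 q7 1.38 tcp [0.6244 0.1008 0.2307] yaw 94.4 w 0.496
overrefill rows 4 x -0.118 y 0.006 z 0.083 rx 0.1 ry 22.3 rz 0.1
overrefill rows 4 x -0.141 y 0.006 z 0.032 rx 0.1 ry 22.3 rz 0.1
overrefill rows 4 x -0.143 y 0.007 z -0.024 rx 0.1 ry 22.3 rz 0.1
```

jog_arm --moves '[{"x": -0.118,"y": 0.006,"z": 0.082,"rx": 0,"ry": 22.3,"rz": 0,"fingers": 1},{"x": -0.118,"y": 0.006,"z": 0.082,"rx": 0,"ry": 22.3,"rz": 0,"fingers": 1},{"x": -0.118,"y": 0.006,"z": 0.082,"rx": 0,"ry": 22.3,"rz": 0,"fingers": 1},{"x": -0.118,"y": 0.006,"z": 0.082,"rx": 0,"ry": 22.3,"rz": 0,"fingers": 1}]'

```text
time_s: 40.37
tcp_pos: [0.5451, -0.0296, 0.2181]
orientation: [0.574, 0.411, -0.414, -0.574]
wrist_force: [-0.5, -1.0, -1.3]
width: 0.497
```

jog_arm --moves '[{"x": -0.14,"y": 0.006,"z": 0.031,"rx": 0,"ry": 22.3,"rz": 0,"fingers": 1},{"x": -0.14,"y": 0.006,"z": 0.031,"rx": 0,"ry": 22.3,"rz": 0,"fingers": 1},{"x": -0.14,"y": 0.006,"z": 0.031,"rx": 0,"ry": 22.3,"rz": 0,"fingers": 1},{"x": -0.14,"y": 0.006,"z": 0.031,"rx": 0,"ry": 22.3,"rz": 0,"fingers": 1}]'

```text
time_s: 40.7
tcp_pos: [0.4723, -0.1524, 0.2123]
orientation: [0.643, 0.293, -0.295, -0.643]
wrist_force: [-0.2, -1.0, -1.3]
width: 0.493
```

jog_arm --moves '[{"x": -0.141,"y": 0.007,"z": -0.024,"rx": 0,"ry": 22.3,"rz": 0,"fingers": 1},{"x": -0.141,"y": 0.007,"z": -0.024,"rx": 0,"ry": 22.3,"rz": 0,"fingers": 1},{"x": -0.141,"y": 0.007,"z": -0.024,"rx": 0,"ry": 22.3,"rz": 0,"fingers": 1},{"x": -0.141,"y": 0.007,"z": -0.024,"rx": 0,"ry": 22.3,"rz": 0,"fingers": 1},{"x": -0.141,"y": 0.007,"z": -0.024,"rx": 0,"ry": 22.3,"rz": 0,"fingers": 1}]'

```text
time_s: 41.12
tcp_pos: [0.3999, -0.275, 0.2056]
orientation: [0.688, 0.164, -0.166, -0.687]
wrist_force: [0.1, -0.1, -1.5]
width: 0.496
```

jog_arm --moves '[{"x": 0,"y": 0.03,"z": 0,"rx": 0,"ry": 0,"rz": 0,"fingers": 1},{"x": 0,"y": 0.06,"z": 0,"rx": 0,"ry": 0,"rz": 0,"fingers": 1},{"x": 0,"y": 0.085,"z": 0,"rx": 0,"ry": 0,"rz": 0,"fingers": 1},{"x": 0,"y": 0.085,"z": 0,"rx": 0,"ry": 0,"rz": 0,"fingers": 1},{"x": 0,"y": 0.085,"z": 0,"rx": 0,"ry": 0,"rz": 0,"fingers": 1}]'

```text
time_s: 41.53
tcp_pos: [0.4029, -0.2696, 0.1202]
orientation: [-0.686, -0.168, 0.169, 0.688]
wrist_force: [0.3, -0.6, -1.2]
width: 0.497
```

jog_arm --moves '[{"x": 0,"y": 0,"z": 0,"rx": 0,"ry": 0,"rz": 0,"fingers": 1},{"x": 0,"y": 0,"z": 0,"rx": 0,"ry": 0,"rz": 0,"fingers": 1},{"x": 0,"y": 0,"z": 0,"rx": 0,"ry": 0,"rz": 0,"fingers": 1},{"x": 0,"y": 0,"z": 0,"rx": 0,"ry": 0,"rz": 0,"fingers": 1},{"x": 0,"y": 0,"z": 0,"rx": 0,"ry": 0,"rz": 0,"fingers": 1}]'

```text
time_s: 41.95
tcp_pos: [0.4039, -0.2708, 0.1215]
orientation: [0.687, 0.168, -0.168, -0.687]
wrist_force: [-0.1, -0.2, -1.4]
width: 0.495
```

```bash
python3 - <<'E'
from h import *
p,R,s=pose();print(s['wrist_force'])
held(REFILL,122,160,73)
plan([(.403,-.272,.0925,27.6,'low')])
E
```

```text
[-0.13638503 -0.19817346 -1.41076581]
top z 134.7 s-range [-40.  -39.8  31.9  33. ] want ±36.5
 at s -30.5 t-range [-20.6  22.7]
 at s -22.5 t-range [-20.5  22.7]
 at s 30.5 t-range [-20.9  22.4]
 at s 22.5 t-range [-20.7  22.5]
t 42.0 q7 1.13 tcp [ 0.4037 -0.2708  0.1213] yaw 27.5 w 0.490
low        rows 1 x -0.001 y 0.029 z -0.001 rx 0.0 ry -0.1 rz 0.0
```

jog_arm --moves '[{"x": -0.001,"y": 0.012,"z": -0.0033,"rx": 0,"ry": 0,"rz": 0,"fingers": 1},{"x": -0.001,"y": 0.02,"z": -0.0033,"rx": 0,"ry": 0,"rz": 0,"fingers": 1},{"x": -0.001,"y": 0.024,"z": -0.0033,"rx": 0,"ry": 0,"rz": 0,"fingers": 1},{"x": -0.001,"y": 0.026,"z": -0.0033,"rx": 0,"ry": 0,"rz": 0,"fingers": 1},{"x": -0.001,"y": 0.026,"z": -0.0033,"rx": 0,"ry": 0,"rz": 0,"fingers": 1}]'

```text
time_s: 42.42
tcp_pos: [0.4034, -0.2735, 0.095]
orientation: [-0.686, -0.167, 0.168, 0.687]
wrist_force: [-3.3, 2.1, 3.9]
width: 0.494
```

jog_arm --moves '[{"x": 0,"y": 0,"z": 0,"rx": 0,"ry": 0,"rz": 0,"fingers": 1},{"x": 0,"y": 0,"z": 0,"rx": 0,"ry": 0,"rz": 0,"fingers": 1},{"x": 0,"y": 0,"z": 0,"rx": 0,"ry": 0,"rz": 0,"fingers": 1}]'

```text
time_s: 42.67
tcp_pos: [0.4034, -0.2736, 0.095]
orientation: [-0.686, -0.168, 0.168, 0.687]
wrist_force: [-3.9, 2.7, 5.8]
width: 0.491
```

```bash
python3 - <<'E'
from h import *
p,R,s=pose();print(p,s['wrist_force'])
held(REFILL,100,118,73)
E
```

```text
[ 0.40340146 -0.27359211  0.09497766] [-3.86091577  2.74995858  5.81467683]
top z 108.2 s-range [-37.7 -37.5  34.   35.2] want ±36.5
 at s -30.5 t-range [-22.3  21.2]
 at s -22.5 t-range [-22.3  21. ]
 at s 30.5 t-range [-22.5  20.7]
 at s 22.5 t-range [-22.5  20.7]
```

In contact at 6 N and well centred. Releasing.

jog_arm --moves '[{"x": 0,"y": 0,"z": 0,"rx": 0,"ry": 0,"rz": 0,"fingers": 0.4},{"x": 0,"y": 0,"z": 0,"rx": 0,"ry": 0,"rz": 0,"fingers": -0.3},{"x": 0,"y": 0,"z": 0,"rx": 0,"ry": 0,"rz": 0,"fingers": -1},{"x": 0,"y": 0,"z": 0,"rx": 0,"ry": 0,"rz": 0,"fingers": -1},{"x": 0,"y": 0,"z": 0,"rx": 0,"ry": 0,"rz": 0,"fingers": -1}]'

```text
time_s: 43.13
tcp_pos: [0.4043, -0.2742, 0.0949]
orientation: [0.687, 0.168, -0.168, -0.687]
wrist_force: [-0.2, -0.2, 0.7]
width: 0.997
```

jog_arm --moves '[{"x": 0,"y": -0.02,"z": 0,"rx": 0,"ry": 0,"rz": 0,"fingers": -1},{"x": 0,"y": -0.05,"z": 0,"rx": 0,"ry": 0,"rz": 0,"fingers": -1},{"x": 0,"y": -0.09,"z": 0,"rx": 0,"ry": 0,"rz": 0,"fingers": -1},{"x": 0,"y": -0.13,"z": 0,"rx": 0,"ry": 0,"rz": 0,"fingers": -1},{"x": 0,"y": -0.15,"z": 0,"rx": 0,"ry": 0,"rz": 0,"fingers": -1}]'

```text
time_s: 43.55
tcp_pos: [0.4055, -0.2753, 0.2492]
orientation: [0.688, 0.169, -0.166, -0.686]
wrist_force: [1.1, -1.0, 0.4]
width: 0.999
```

jog_arm --moves '[{"x": 0,"y": 0,"z": 0,"rx": 0,"ry": 0,"rz": 0,"fingers": -1},{"x": 0,"y": 0,"z": 0,"rx": 0,"ry": 0,"rz": 0,"fingers": -1},{"x": 0,"y": 0,"z": 0,"rx": 0,"ry": 0,"rz": 0,"fingers": -1},{"x": 0,"y": 0,"z": 0,"rx": 0,"ry": 0,"rz": 0,"fingers": -1}]'

```text
time_s: 43.88
tcp_pos: [0.4032, -0.2735, 0.2434]
orientation: [-0.686, -0.167, 0.169, 0.687]
wrist_force: [-0.5, 0.8, -1.3]
width: 0.998
```

```bash
python3 - <<'E'
from h import *
im,d,c=look('wrist','w13.png');W=cloud(d,c)
print('small',*blobs(W,(0,640,0,480),(.1,.118),1500),sep='\n')
print('third',*blobs(W,(0,640,0,480),(.068,.085),800),sep='\n')
im,d,c=look('top','t6.png');W=cloud(d,c)
print('ref',*blobs(W,(260,430,100,205),(.130,.16),20),sep='\n')
print('stand',*blobs(W,(285,355,215,275),(.004,.02),200),sep='\n')
plan([(.634,-.1185,.21,-85.6+180,'ref+'),(.634,-.1185,.21,94.4,'ref')])
E
```

```text
small
([320, 225], 5255, array([ 404., -272.]), -62.0, 75.4, 44.6, 108.0)
third
([320, 169], 905, array([ 385.3, -236. ]), 27.3, 49.8, 12.9, 75.7)
ref
([398, 144], 213, array([ 632.9, -116.5]), 4.7, 59.7, 14.3, 143.7)
stand
([318, 244], 1539, array([434.7,  54. ]), -89.7, 118.8, 74.9, 8.0)
t 44.0 q7 1.07 tcp [ 0.4033 -0.2736  0.2435] yaw 27.5 w 0.998
ref+       rows 5 x 0.138 y 0.017 z 0.016 rx -0.1 ry -33.5 rz -0.0
ref+       rows 5 x 0.124 y 0.017 z -0.063 rx -0.1 ry -33.5 rz -0.0
ref        rows 1 x 0.000 y 0.000 z 0.000 rx 0.0 ry 0.0 rz 0.0
```

View pics/t6.png

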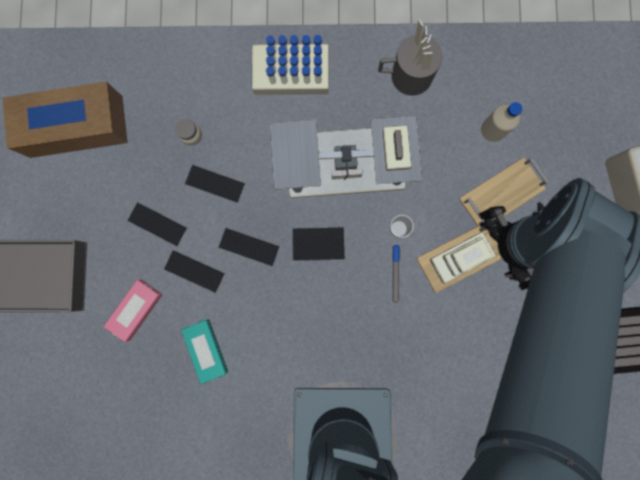

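The top view shows the pile on refill, the reference still on the -y pan at (397,145), and everything else in place. I'll return the reference in its original orientation.

```bash
python3 - <<'E'
from h import *
plan([(.633,-.118,.24,-85.6,'ref')])
E
```

```text
t 44.0 q7 1.07 tcp [ 0.4033 -0.2736  0.2435] yaw 27.5 w 0.998
ref        rows 4 x 0.069 y 0.001 z 0.008 rx 0.0 ry 28.3 rz -0.0
ref        rows 4 x 0.057 y 0.001 z 0.040 rx 0.0 ry 28.3 rz -0.0
ref        rows 4 x 0.031 y 0.001 z 0.062 rx 0.0 ry 28.3 rz -0.0
ref        rows 4 x -0.002 y 0.001 z 0.069 rx 0.0 ry 28.3 rz -0.0
```

jog_arm --moves '[{"x": 0.069,"y": 0,"z": 0.008,"rx": 0,"ry": 28.3,"rz": 0,"fingers": -1},{"x": 0.069,"y": 0,"z": 0.008,"rx": 0,"ry": 28.3,"rz": 0,"fingers": -1},{"x": 0.069,"y": 0,"z": 0.008,"rx": 0,"ry": 28.3,"rz": 0,"fingers": -1},{"x": 0.069,"y": 0,"z": 0.008,"rx": 0,"ry": 28.3,"rz": 0,"fingers": -1}]'

```text
time_s: 44.32
tcp_pos: [0.4628, -0.2333, 0.2437]
orientation: [-0.707, 0.006, -0.005, 0.707]
wrist_force: [0.4, -0.6, 0.1]
width: 1.001
```

jog_arm --moves '[{"x": 0.057,"y": 0,"z": 0.04,"rx": 0,"ry": 28.3,"rz": 0,"fingers": -1},{"x": 0.057,"y": 0,"z": 0.04,"rx": 0,"ry": 28.3,"rz": 0,"fingers": -1},{"x": 0.057,"y": 0,"z": 0.04,"rx": 0,"ry": 28.3,"rz": 0,"fingers": -1},{"x": 0.057,"y": 0,"z": 0.04,"rx": 0,"ry": 28.3,"rz": 0,"fingers": -1}]'

```text
time_s: 44.65
tcp_pos: [0.5202, -0.194, 0.2435]
orientation: [0.684, -0.179, 0.178, -0.684]
wrist_force: [-0.6, -0.8, 0.2]
width: 1.001
```

jog_arm --moves '[{"x": 0.031,"y": 0,"z": 0.062,"rx": 0,"ry": 28.3,"rz": 0,"fingers": -1},{"x": 0.031,"y": 0,"z": 0.062,"rx": 0,"ry": 28.3,"rz": 0,"fingers": -1},{"x": 0.031,"y": 0,"z": 0.062,"rx": 0,"ry": 28.3,"rz": 0,"fingers": -1},{"x": 0.031,"y": 0,"z": 0.062,"rx": 0,"ry": 28.3,"rz": 0,"fingers": -1}]'

```text
time_s: 44.98
tcp_pos: [0.5774, -0.1547, 0.2433]
orientation: [0.62, -0.341, 0.34, -0.619]
wrist_force: [-0.4, -0.9, -0.6]
width: 1.001
```

jog_arm --moves '[{"x": -0.002,"y": 0,"z": 0.069,"rx": 0,"ry": 28.3,"rz": 0,"fingers": -1},{"x": -0.002,"y": 0,"z": 0.069,"rx": 0,"ry": 28.3,"rz": 0,"fingers": -1},{"x": -0.002,"y": 0,"z": 0.069,"rx": 0,"ry": 28.3,"rz": 0,"fingers": -1},{"x": -0.002,"y": 0,"z": 0.069,"rx": 0,"ry": 28.3,"rz": 0,"fingers": -1},{"x": -0.002,"y": 0,"z": 0.069,"rx": 0,"ry": 28.3,"rz": 0,"fingers": -1}]'

```text
time_s: 45.4
tcp_pos: [0.6333, -0.1174, 0.2432]
orientation: [0.518, -0.482, 0.481, -0.517]
wrist_force: [0.1, -1.1, -0.1]
width: 0.995
```

jog_arm --moves '[{"x": 0,"y": 0,"z": 0,"rx": 0,"ry": 0,"rz": 0,"fingers": -1},{"x": 0,"y": 0,"z": 0,"rx": 0,"ry": 0,"rz": 0,"fingers": -1},{"x": 0,"y": 0,"z": 0,"rx": 0,"ry": 0,"rz": 0,"fingers": -1},{"x": 0,"y": 0,"z": 0,"rx": 0,"ry": 0,"rz": 0,"fingers": -1},{"x": 0,"y": 0,"z": 0,"rx": 0,"ry": 0,"rz": 0,"fingers": -1}]'

```text
time_s: 45.82
tcp_pos: [0.6334, -0.1183, 0.2449]
orientation: [-0.518, 0.481, -0.481, 0.519]
wrist_force: [-0.2, -0.3, 0.3]
width: 1.003
```

```bash
python3 - <<'E'
from h import *
im,d,c=look('wrist','w14.png');W=cloud(d,c)
print('bar',*blobs(W,(0,640,0,480),(.135,.16),300),sep='\n')
print('lid',*blobs(W,(0,640,0,480),(.11,.125),300),sep='\n')
im,d,c=look('top','t7.png');W=cloud(d,c)
print('stack',*blobs(W,(405,520,215,300),(.1,.12),30),*blobs(W,(405,520,215,300),(.07,.12),30),*blobs(W,(405,520,215,300),(.038,.12),30),sep='\n')
plan([(.633,-.118,.124,-85.6,'down')])
E
```

```text
bar
([318, 239], 1686, array([ 635.3, -116.5]), 3.8, 59.1, 13.6, 143.8)
lid
([47, 227], 17574, array([620.4,  94.2]), 4.0, 145.7, 87.6, 118.2)
([318, 223], 6605, array([ 634.5, -116.5]), 4.3, 93.7, 53.7, 118.0)
stack
([471, 255], 753, array([ 403. , -272.5]), -63.4, 76.0, 44.6, 107.9)
([468, 256], 995, array([ 403.4, -271.1]), -61.4, 92.4, 49.6, 107.1)
([482, 219], 36, array([ 487.5, -314.5]), 30.7, 22.1, 8.1, 48.2)
([462, 258], 1622, array([ 402. , -270.2]), -62.4, 132.4, 62.5, 79.8)
t 45.9 q7 -1.10 tcp [ 0.6334 -0.1182  0.2449] yaw -85.7 w 0.999
down       rows 3 x -0.000 y 0.121 z -0.000 rx -0.0 ry -0.1 rz -0.0
```

jog_arm --moves '[{"x": 0,"y": 0.06,"z": 0.001,"rx": 0,"ry": 0,"rz": 0,"fingers": -1},{"x": 0,"y": 0.1,"z": 0.001,"rx": 0,"ry": 0,"rz": 0,"fingers": -1},{"x": 0,"y": 0.118,"z": 0.001,"rx": 0,"ry": 0,"rz": 0,"fingers": -1},{"x": 0,"y": 0.118,"z": 0.001,"rx": 0,"ry": 0,"rz": 0,"fingers": -1},{"x": 0,"y": 0.118,"z": 0.001,"rx": 0,"ry": 0,"rz": 0,"fingers": -1}]'

```text
time_s: 46.33
tcp_pos: [0.6334, -0.1178, 0.1259]
orientation: [0.519, -0.482, 0.48, -0.518]
wrist_force: [1.1, -0.3, 0.7]
width: 0.998
```

jog_arm --newtons 60 --moves '[{"x": 0,"y": 0,"z": 0,"rx": 0,"ry": 0,"rz": 0,"fingers": 1},{"x": 0,"y": 0,"z": 0,"rx": 0,"ry": 0,"rz": 0,"fingers": 1},{"x": 0,"y": 0,"z": 0,"rx": 0,"ry": 0,"rz": 0,"fingers": 1},{"x": 0,"y": 0,"z": 0,"rx": 0,"ry": 0,"rz": 0,"fingers": 1},{"x": 0,"y": 0,"z": 0,"rx": 0,"ry": 0,"rz": 0,"fingers": 1}]'

```text
time_s: 46.75
tcp_pos: [0.6351, -0.118, 0.128]
orientation: [-0.518, 0.48, -0.481, 0.519]
wrist_force: [0.2, 0.2, -0.2]
width: 0.302
```

jog_arm --moves '[{"x": 0,"y": 0,"z": 0,"rx": 0,"ry": 0,"rz": 0,"fingers": 1},{"x": 0,"y": 0,"z": 0,"rx": 0,"ry": 0,"rz": 0,"fingers": 1},{"x": 0,"y": 0,"z": 0,"rx": 0,"ry": 0,"rz": 0,"fingers": 1}]'

```text
time_s: 47.0
tcp_pos: [0.6349, -0.1178, 0.1275]
orientation: [-0.518, 0.481, -0.481, 0.519]
wrist_force: [-1.6, 1.9, 6.5]
width: 0.148
```

jog_arm --moves '[{"x": 0,"y": -0.02,"z": 0,"rx": 0,"ry": 0,"rz": 0,"fingers": 1},{"x": 0,"y": -0.045,"z": 0,"rx": 0,"ry": 0,"rz": 0,"fingers": 1},{"x": 0,"y": -0.07,"z": 0,"rx": 0,"ry": 0,"rz": 0,"fingers": 1},{"x": 0,"y": -0.075,"z": 0,"rx": 0,"ry": 0,"rz": 0,"fingers": 1},{"x": 0,"y": -0.075,"z": 0,"rx": 0,"ry": 0,"rz": 0,"fingers": 1}]'

```text
time_s: 47.42
tcp_pos: [0.6354, -0.1183, 0.2031]
orientation: [-0.518, 0.48, -0.482, 0.519]
wrist_force: [0.8, 0.4, -1.3]
width: 0.146
```

```bash
python3 - <<'E'
from h import *
p,R,s=pose();print(s['wrist_force'])
plan([(.434,.054,.18,-1,'overstand')])
E
```

```text
[ 0.84562088  0.37222004 -1.33584893]
t 47.4 q7 -1.07 tcp [ 0.6354 -0.1183  0.2031] yaw -85.7 w 0.146
overstand  rows 4 x -0.062 y 0.007 z -0.063 rx -0.0 ry -28.2 rz 0.1
overstand  rows 4 x -0.085 y 0.008 z -0.026 rx -0.0 ry -28.2 rz 0.1
overstand  rows 4 x -0.087 y 0.008 z 0.017 rx -0.0 ry -28.2 rz 0.1
```

jog_arm --moves '[{"x": -0.062,"y": 0.004,"z": -0.063,"rx": 0,"ry": -28.2,"rz": 0,"fingers": 1},{"x": -0.062,"y": 0.004,"z": -0.063,"rx": 0,"ry": -28.2,"rz": 0,"fingers": 1},{"x": -0.062,"y": 0.004,"z": -0.063,"rx": 0,"ry": -28.2,"rz": 0,"fingers": 1},{"x": -0.062,"y": 0.004,"z": -0.063,"rx": 0,"ry": -28.2,"rz": 0,"fingers": 1}]'

```text
time_s: 47.75
tcp_pos: [0.563, -0.0574, 0.1951]
orientation: [0.622, -0.339, 0.335, -0.621]
wrist_force: [0.2, -0.3, -2.2]
width: 0.146
```

jog_arm --moves '[{"x": -0.085,"y": 0.008,"z": -0.026,"rx": 0,"ry": -28.2,"rz": 0,"fingers": 1},{"x": -0.085,"y": 0.008,"z": -0.026,"rx": 0,"ry": -28.2,"rz": 0,"fingers": 1},{"x": -0.085,"y": 0.008,"z": -0.026,"rx": 0,"ry": -28.2,"rz": 0,"fingers": 1},{"x": -0.085,"y": 0.008,"z": -0.026,"rx": 0,"ry": -28.2,"rz": 0,"fingers": 1}]'

```text
time_s: 48.08
tcp_pos: [0.4952, -0.0003, 0.1874]
orientation: [0.685, -0.178, 0.173, -0.685]
wrist_force: [-0.0, -0.7, -1.6]
width: 0.144
```

jog_arm --moves '[{"x": -0.087,"y": 0.008,"z": 0.017,"rx": 0,"ry": -28.2,"rz": 0,"fingers": 1},{"x": -0.087,"y": 0.008,"z": 0.017,"rx": 0,"ry": -28.2,"rz": 0,"fingers": 1},{"x": -0.087,"y": 0.008,"z": 0.017,"rx": 0,"ry": -28.2,"rz": 0,"fingers": 1},{"x": -0.087,"y": 0.008,"z": 0.017,"rx": 0,"ry": -28.2,"rz": 0,"fingers": 1},{"x": -0.087,"y": 0.008,"z": 0.017,"rx": 0,"ry": -28.2,"rz": 0,"fingers": 1}]'

```text
time_s: 48.5
tcp_pos: [0.4301, 0.0549, 0.1805]
orientation: [0.707, -0.006, 0.004, -0.707]
wrist_force: [-0.8, 0.7, -2.3]
width: 0.144
```

jog_arm --moves '[{"x": 0,"y": 0.04,"z": 0,"rx": 0,"ry": 0,"rz": 0,"fingers": 1},{"x": 0,"y": 0.08,"z": 0,"rx": 0,"ry": 0,"rz": 0,"fingers": 1},{"x": 0,"y": 0.105,"z": 0,"rx": 0,"ry": 0,"rz": 0,"fingers": 1},{"x": 0,"y": 0.11,"z": 0,"rx": 0,"ry": 0,"rz": 0,"fingers": 1},{"x": 0,"y": 0.11,"z": 0,"rx": 0,"ry": 0,"rz": 0,"fingers": 1}]'

```text
time_s: 48.92
tcp_pos: [0.4303, 0.0535, 0.0701]
orientation: [0.708, -0.01, 0.006, -0.706]
wrist_force: [-0.7, -0.6, -1.3]
width: 0.144
```

jog_arm --moves '[{"x": 0,"y": 0,"z": 0,"rx": 0,"ry": 0,"rz": 0,"fingers": 1},{"x": 0,"y": 0,"z": 0,"rx": 0,"ry": 0,"rz": 0,"fingers": 1},{"x": 0,"y": 0,"z": 0,"rx": 0,"ry": 0,"rz": 0,"fingers": 1},{"x": 0,"y": 0,"z": 0,"rx": 0,"ry": 0,"rz": 0,"fingers": 1},{"x": 0,"y": 0,"z": 0,"rx": 0,"ry": 0,"rz": 0,"fingers": 1}]'

```text
time_s: 49.33
tcp_pos: [0.4326, 0.0546, 0.0726]
orientation: [-0.707, 0.006, -0.008, 0.707]
wrist_force: [0.4, -0.3, -2.0]
width: 0.15
```

```bash
python3 - <<'E'
from h import *
p,R,s=pose();print(p,s['wrist_force'])
held((np.array([434.7,54.5]),-89.6),47,66,92)
plan([(.434,.054,.044,-1.3,'down')])
E
```

```text
[0.43259597 0.05455495 0.0726428 ] [ 0.39943651 -0.31814338 -1.97481006]
top z 63.2 s-range [-46.7 -46.5  -6.2  -5.3] want ±46.0
 at s -40.0 t-range [-26.4  26. ]
 at s -32.0 t-range [-26.6  25.3]
t 49.4 q7 -0.07 tcp [0.4324 0.0545 0.0725] yaw -1.1 w 0.146
down       rows 1 x 0.002 y 0.028 z -0.001 rx -0.0 ry 0.2 rz 0.1
```

View pics/held.png

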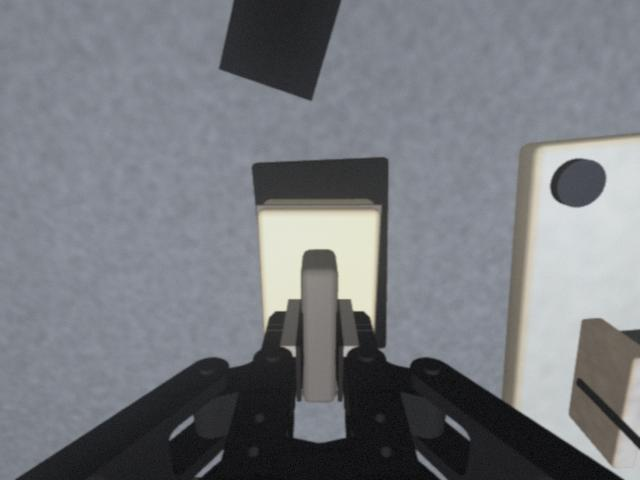

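The reference is upright, square and centred over the stand. Lowering it 28 mm.

jog_arm --moves '[{"x": 0,"y": 0.013,"z": 0,"rx": 0,"ry": 0.2,"rz": 0,"fingers": 1},{"x": 0,"y": 0.022,"z": 0,"rx": 0,"ry": 0.2,"rz": 0,"fingers": 1},{"x": 0,"y": 0.026,"z": 0,"rx": 0,"ry": 0.2,"rz": 0,"fingers": 1},{"x": 0,"y": 0.028,"z": 0,"rx": 0,"ry": 0.2,"rz": 0,"fingers": 1},{"x": 0,"y": 0.028,"z": 0,"rx": 0,"ry": 0.2,"rz": 0,"fingers": 1}]'

```text
time_s: 49.8
tcp_pos: [0.4316, 0.0542, 0.0437]
orientation: [0.707, -0.009, 0.008, -0.707]
wrist_force: [-0.4, -0.0, -2.6]
width: 0.147
```

jog_arm --moves '[{"x": 0,"y": 0,"z": 0,"rx": 0,"ry": 0,"rz": 0,"fingers": 1},{"x": 0,"y": 0,"z": 0,"rx": 0,"ry": 0,"rz": 0,"fingers": 1},{"x": 0,"y": 0,"z": 0,"rx": 0,"ry": 0,"rz": 0,"fingers": 1},{"x": 0,"y": 0,"z": 0,"rx": 0,"ry": 0,"rz": 0,"fingers": 1}]'

```text
time_s: 50.13
tcp_pos: [0.432, 0.0544, 0.0439]
orientation: [-0.707, 0.008, -0.008, 0.707]
wrist_force: [0.9, 0.3, -1.7]
width: 0.146
```

```bash
python3 - <<'E'
from h import *
p,R,s=pose();print(p,s['wrist_force'])
held((np.array([434.7,54.5]),-89.6),20,45,92)
E
```

```text
[0.43199478 0.05438045 0.04387118] [ 0.8572512   0.286124   -1.67567555]
top z 34.4 s-range [-46.5 -46.3  -5.9  -5.1] want ±46.0
 at s -40.0 t-range [-26.8  25.5]
 at s -32.0 t-range [-27.   24.8]
```

Less than 1 mm above the stand. I'll touch down, open the fingers and retreat.

jog_arm --moves '[{"x": 0.001,"y": 0.001,"z": 0,"rx": 0,"ry": 0,"rz": 0,"fingers": 1},{"x": 0.001,"y": 0.001,"z": 0,"rx": 0,"ry": 0,"rz": 0,"fingers": 1},{"x": 0.001,"y": 0.001,"z": 0,"rx": 0,"ry": 0,"rz": 0,"fingers": 0.4},{"x": 0.001,"y": 0.001,"z": 0,"rx": 0,"ry": 0,"rz": 0,"fingers": -0.3},{"x": 0.001,"y": 0.001,"z": 0,"rx": 0,"ry": 0,"rz": 0,"fingers": -1}]'

```text
time_s: 50.6
tcp_pos: [0.4333, 0.0544, 0.0429]
orientation: [-0.707, 0.008, -0.008, 0.707]
wrist_force: [-0.3, -0.3, -0.3]
width: 0.562
```

jog_arm --moves '[{"x": 0,"y": 0,"z": 0,"rx": 0,"ry": 0,"rz": 0,"fingers": -1},{"x": 0,"y": 0,"z": 0,"rx": 0,"ry": 0,"rz": 0,"fingers": -1},{"x": 0,"y": 0,"z": 0,"rx": 0,"ry": 0,"rz": 0,"fingers": -1},{"x": 0,"y": -0.03,"z": 0,"rx": 0,"ry": 0,"rz": 0,"fingers": -1},{"x": 0,"y": -0.07,"z": 0,"rx": 0,"ry": 0,"rz": 0,"fingers": -1}]'

```text
time_s: 51.02
tcp_pos: [0.4304, 0.0537, 0.1113]
orientation: [0.708, -0.011, 0.006, -0.706]
wrist_force: [1.1, 0.1, 0.2]
width: 1.001
```

jog_arm --moves '[{"x": 0,"y": -0.04,"z": 0,"rx": 0,"ry": 0,"rz": 0,"fingers": -1},{"x": 0,"y": -0.08,"z": 0.03,"rx": 0,"ry": 0,"rz": 0,"fingers": -1},{"x": 0,"y": -0.1,"z": 0.06,"rx": 0,"ry": 0,"rz": 0,"fingers": -1},{"x": 0,"y": -0.1,"z": 0.1,"rx": 0,"ry": 0,"rz": 0,"fingers": -1},{"x": 0,"y": -0.1,"z": 0.14,"rx": 0,"ry": 0,"rz": 0,"fingers": -1}]'

```text
time_s: 51.43
tcp_pos: [0.4373, 0.1964, 0.2152]
orientation: [-0.706, 0.007, -0.01, 0.708]
wrist_force: [0.8, -0.0, -0.4]
width: 1.0
```

jog_arm --moves '[{"x": 0,"y": 0,"z": 0.04,"rx": 0,"ry": 0,"rz": 0,"fingers": -1},{"x": 0,"y": 0,"z": 0.08,"rx": 0,"ry": 0,"rz": 0,"fingers": -1},{"x": 0,"y": 0,"z": 0.12,"rx": 0,"ry": 0,"rz": 0,"fingers": -1},{"x": 0,"y": 0,"z": 0.16,"rx": 0,"ry": 0,"rz": 0,"fingers": -1},{"x": 0,"y": 0,"z": 0.19,"rx": 0,"ry": 0,"rz": 0,"fingers": -1}]'

```text
time_s: 51.85
tcp_pos: [0.4395, 0.3881, 0.2126]
orientation: [-0.707, 0.007, -0.007, 0.708]
wrist_force: [0.2, 0.2, 0.8]
width: 1.002
```

jog_arm --moves '[{"x": 0,"y": 0,"z": 0,"rx": 0,"ry": 0,"rz": 0,"fingers": -1},{"x": 0,"y": 0,"z": 0,"rx": 0,"ry": 0,"rz": 0,"fingers": -1},{"x": 0,"y": 0,"z": 0,"rx": 0,"ry": 0,"rz": 0,"fingers": -1},{"x": 0,"y": 0,"z": 0,"rx": 0,"ry": 0,"rz": 0,"fingers": -1},{"x": 0,"y": 0,"z": 0,"rx": 0,"ry": 0,"rz": 0,"fingers": -1}]'

```text
time_s: 52.27
tcp_pos: [0.441, 0.3827, 0.2129]
orientation: [0.707, -0.009, 0.009, -0.707]
wrist_force: [0.0, -0.4, 0.5]
width: 1.001
```

```bash
python3 - <<'E'
from h import *
p,R,s=pose();print(p,s['time_s'])
im,d,c=look('top','t8.png');W=cloud(d,c)
print('stack',*blobs(W,(405,520,215,300),(.1,.12),30),*blobs(W,(405,520,215,300),(.07,.12),30),*blobs(W,(405,520,215,300),(.038,.12),30),sep='\n')
print('reflid',*blobs(W,(285,350,220,265),(.024,.042)),'bar',*blobs(W,(285,350,220,265),(.048,.075)),sep='\n')
print('stand',*blobs(W,(285,350,220,270),(.004,.05)),sep='\n')
E
```

```text
[0.44103428 0.38266061 0.21287283] 52.2667
stack
([472, 255], 753, array([ 403. , -272.8]), -63.5, 75.3, 45.0, 107.9)
([468, 256], 989, array([ 404. , -271.9]), -61.0, 93.2, 48.9, 107.1)
([482, 219], 36, array([ 487.6, -314.6]), 24.2, 21.6, 8.1, 47.9)
([409, 222], 57, array([ 478. , -151.4]), 21.6, 34.3, 9.3, 55.7)
([463, 257], 1626, array([ 402. , -270.5]), -62.2, 132.0, 62.5, 79.2)
reflid
([318, 245], 789, array([431.9,  53.4]), 89.7, 93.6, 53.1, 33.5)
bar
([317, 244], 160, array([431.4,  53.9]), 89.7, 57.9, 11.6, 59.6)
stand
([318, 244], 1438, array([434.6,  54.2]), 89.9, 118.8, 74.9, 29.8)
```

View pics/t8.png

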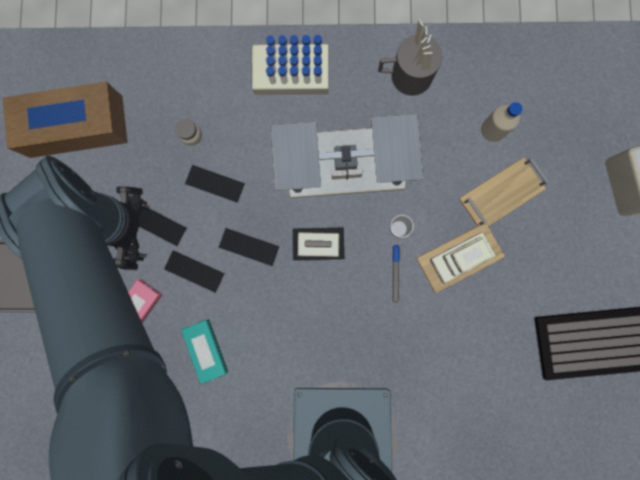

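```bash
python3 -c "
from h import *
print(hand_in())"
```

```text
the job is handed in; nothing more can be done
None
```

The job is handed in at about 52 s of robot time. The bench held three cases: large, third and small (no second-size case). I weighed each on the +y pan, longest to shortest, against the reference on the -y pan.

**Weighing:** all three came out lighter. Each time the case's pan stayed at its upper stop (118 mm) and the reference's pan at its lower stop (92 mm). All three are stacked on the refill base, and the dispatch base is empty.

**Pile:** it is flat, with longer cases under shorter ones. The large case is about 2–3 mm off the board's centre lengthwise, and the third and small cases are within about 1 mm. By the wrist camera, all three are square to within 0.5°.

**Reference:** it stands upright on its stand, parallel to it and about 3 mm off centre.

**Bystanders:** in the last top picture the bystanders and look-alikes look unmoved, though the arm partly covered the pink one. I saw no knock to the reference.

**Checks that disagreed or came close:**
- The noisy wrist force read the large case at about 2.0–2.4 N, close to the reference. I went by the balance.
- The top camera showed the upper cases' yaw 1–1.5° off the wrist camera's values. I took that as noise from the few pixels it has on them.
- Setting down the third case briefly pressed with about 31 N at the wrist.

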